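# Square a ceramic substrate into the corner of a bench fixture and clip it

### The arm

A 7-joint arm with a two-finger parallel gripper is mounted at the origin on a cart in front of the work surface, level with it; the furniture and walls round the work are solid. World frame = base frame: x ahead of the robot, y to its left, z up, the work surface at z = 0. Lengths are in m, angles in rad, forces in N, time in s.
With the tool pointing down it reaches from about 0.4 to 0.875 m from the base axis. Payload 4.4 kg.
Tool frame: the origin (TCP) lies on the centre line of the jaws, within the pads' length; the fingertips stand 14 mm ahead of it and the grasp point (between the pads) lies 5 mm behind it; x points along the fingers, y is the direction in which the jaws open and shut, and the axes are right-handed (so a half turn about x gives the same grasp; the last joint's range is limited). The gripper opens to 85 mm and grips with 20 to 120 N. Pads are 22 mm wide; open, the fingers measure 114 mm over their backs; the gripper's body (76 mm by 85 mm) begins 54 mm behind the grasp point. The pads swing forward as they close: fully open they stand 13 mm farther back than shut.
Start: joints at [1.186, 0.628, 0.038, 1.517, -0.027, 0.996, -0.02], TCP at [0.204, -0.617, 0.221] pointing down, gripper open.
Joint ranges: [-3.06, 3.06], [-0.37, 2.12], [-1.25, 1.32], [0.18, 2.47], [-1.1, 4.24], [0.23, 1.98], [-2.94, 2.94]. Speed limits (rad/s): [2.57, 2.57, 3.14, 3.14, 3.14, 3.14, 3.14].

### API

Orientations are given as [roll, pitch, yaw] about the fixed x, y, z axes, in that order (R = Rz(yaw) Ry(pitch) Rx(roll)).
In Python, from plant import bot, eyes, close_job gives the robot as it stands.
- The arm moves only by the shell command python3 -m handwheel 'ROWS' [OPENING] [FORCE]. ROWS is a JSON object of lists of equal length, an entry for each row: "travel": the shift along the tool's x, y, z in cm, a list of three; "roll": the turn about the tool's x in degrees. A call has 1 to 8 rows; each row shifts and turns the commanded pose from where the row before left it, along the tool's axes as they then stand; what a row does not reach is not made up. A row lasts 1/10 s, in which the tool goes at most 50 mm and 8.59 degrees, less where a joint would pass 70% of its speed; a pose out of reach is approached as far as the arm can. A call is refused whole if a number of a shift passes 5 or a number of a turn 8.59, either way. A call with a gripper value outside its range is refused whole. OPENING is the finger opening in cm, from 0 to 8.54, set as the call begins (- or left out, the last holds). The fingers move at their own pace and stop on an object; FORCE is the grip in N (left out, the last holds). Time passes only in rows, so rows that do not move let the fingers close. It gives the time, the measured TCP pose, the force and the opening at its end, in the units of the state.
- bot.get_state(): the state, without advancing time (a new reading comes with each control period).
- eyes.snapshot(name): name is "scene" or "top" or "wrist"; returns the picture (400x640x3 uint8, blue, green, red); there is no depth.
- eyes.camera_params(name): a dict with "K" (3x3 intrinsics, pixels), "rvec" (rotation vector, rad) and "tvec" (3), from world to camera coordinates, as OpenCV has them; the wrist camera has in their place "tool_from_camera" (4x4, takes a point from camera to tool coordinates, whose origin is the TCP and whose axes are the tool frame's). Camera axes: x right, y down, z forward; pixel columns grow to the right and rows downward; lengths in m; the calibration is good to about 2 mm. A picture is of the moment at which its call begins: read the wrist's pose just before it. camera_params takes no time and is no camera call.
- close_job(): hands the job in, once; it reports no verdict.
The state is a dict: "clock": time; "qpos": joint angles; "dq": joint speeds; "effort": joint torques, N m; "eef_pos": TCP position; "orientation": TCP orientation; "ft_force": force on the tool from outside, world axes, zero at the start; "ft_torque": the same for the moment, N m; "opening": opening from 0.0 (shut) to 1.0 (fully open).
Only numpy, scipy, OpenCV 4.12 (cv2) and the standard library are available. Lean on these libraries where they do the work, as an engineer would, in place of code of your own. Each camera call takes 0.05 s, during which the arm holds its last target.

### The job

Take the nudging pin out of its rest and, with its tip, nudge the white ceramic plate flush against the fixture's long rail, then along that rail until its short edge bears on the end stop; seat it on each by feel with a steady push of 4 to 5 N, never over 5.5 N, for the ceramic chips, and do not touch it with the gripper. When it sits square in the corner, push the spring clip round by its tab with the pin until its pad rests on the plate, then stand the pin back in its rest. Leave the other things on the bench where they are.

Things in the scene. Friction and masses are not known exactly. Their poses are not given: they have to be found in the camera images.
- corner (a point): The fixture's datum corner, where the inner faces of its two guides meet, at the height of the fixture's upper surface (12 mm over the worktop); z up. The fixture is a dark steel base plate fixed to the bench; in these axes it reaches x -118..+22, y -122..+38 mm. A plate fully home has its centre at x -25, y -37.5 mm and its sides along these axes.
- long_rail: Long steel rail of the fixture, 14 x 72 x 8 mm; origin at the centre of its underside. Its inner face lies at x = 0 in the corner's axes, from y = -80 to -8 mm; the plate lies on its -x side.
- end_stop: Short steel end stop of the fixture, 36 x 14 x 8 mm; origin at the centre of its underside. Its inner face lies at y = 0 in the corner's axes, from x = -44 to -8 mm; the plate lies on its -y side.
- plate_center (a point): Centre (half-way up) of the loose white ceramic plate with brass-coloured pads: 50 mm along its x, 75 mm along its y, 6 mm thick, about 90 g, flat on the fixture's base. It starts 1 to 25 mm short of each guide, up to 0.2 rad askew; its +x edge (75 mm) belongs on the long rail, its +y edge (50 mm) on the end stop. It slides under 1 N.
- plate: The same ceramic plate; origin at the centre of its underside, axes as point plate_center. Friction on the base, guides and pin is about 0.5 to 0.7, so when askew with one corner on the rail it wedges under a push at the middle of its long edge and turns flush only under a push near the end that lags.
- pin_grip (a point): Centre of the grip of the nudging pin: a light-metal square handle 12 x 12 mm, 52 mm tall (26 mm above and below this point), its sides along this point's x and y, z up along the pin. The pin's tip is 66 mm below this point. Standing upright in its rest, this point is 75 mm over the worktop. 50 g.
- pin_tip (a point): Lower end of the nudging pin, on its axis. From here up: a straight round shaft 8 mm across and 36 mm long (its lower rim bevelled by 2 mm), a round flange 22 mm across and 4 mm thick, then the handle. In the rest the flange's underside sits on the rest's top.
- pin: The nudging pin; origin at its tip, z along it towards the handle.
- rest_hole0 (a point): Mouth of the round hole (11 mm across, bevelled, 41 mm deep) in the top of the pin's rest, a dark steel block 56 x 56 x 45 mm fixed to the bench; z up, 45 mm over the worktop.
- clip_pivot (a point): Upright axis of the spring clip at the height of the fixture's upper surface, at x -62, y +14 mm from the corner; axes as the corner's. Its post is 14 mm across and 23 mm high. The clip is a flat steel arm 11 mm wide, 57 mm long, 10 to 12.3 mm above the fixture's surface, that swings level over plate and guides.
- clip_tab (a point): Middle of the clip's bent-up thumb tab, 26 mm from the clip's axis and 18 mm above the fixture's surface; x points along the arm away from the axis. The tab is 26 mm long (13 to 39 mm from the axis), 2.4 mm thick, its top 25 mm above the fixture's surface. Push its -y face (1.2 mm from this point, 5.7 mm from the arm's centre line) towards +y to swing the clip in.
- clip (a joint): Angle of the clip, 0 to 2.45 rad, growing counter-clockwise seen from above: the arm points from the pivot at (angle - 2.967) from the corner's +x. It starts at 0 to 0.3, swung away, and stays where it is left. On a plate fully home the pad is well on at 2.2. It needs about 1 N at the tab, some 2 to 3 N as the pad climbs the plate's edge.
- clip_pad: White plastic pad under the clip's end, 47 mm from the clip's axis, rounded (4 mm radius); origin at its lowest point, 5.2 mm above the fixture's surface, so 0.8 mm lower than the plate's top. The clip yields upward on a spring and presses on the plate with about 2 to 3 N.
- tape_roll: Roll of masking tape, 66 mm across, 19 mm high, a bystander; origin at the centre of its underside.
- dust_cap_1: Black dust cap, 37 mm across, 14 mm high, a bystander; origin at the centre of its underside.
- bushing: Tan flanged bushing, 32 mm across, 24 mm high, a bystander; origin at the centre of its underside.
There are look-alikes about, which are no part of the job. Leave any blue or orange look-alike of the part that bears rest_hole0 alone.

How it is judged:
On the way, in this order (a step that is already met when the one before it is completed fails the run):
1. the pin is out of its rest (distance between pin_tip and rest_hole0 above 0.06 m), for 0.1 s.
2. the plate lies flush along the long rail and bears on it (more than 3 N) (x of plate_center in the frame of corner above -0.0265 m and angle between the x axis of plate_center and the x axis of corner, either way round below 0.04 rad and contact force between plate and long_rail above 3 N), for 0.2 s.
3. the plate, still along the rail, bears on the end stop (more than 3 N) (x of plate_center in the frame of corner above -0.0265 m and y of plate_center in the frame of corner above -0.039 m and angle between the x axis of plate_center and the x axis of corner, either way round below 0.04 rad and contact force between plate and end_stop above 3 N), for 0.2 s.
4. the clip's pad presses on the plate (value of joint clip above 1.9 rad and contact force between clip_pad and plate above 0.5 N), for 0.2 s.
At the end, for the whole second after the job is handed in: The plate is within 1.5 mm of the long rail and of the end stop and within 0.04 rad of square, the clip stands at more than 1.9 rad with its pad pressing on the plate (more than 0.5 N), the pin stands in its rest, upright (0.1 rad) with its flange down within 3 mm, released, and all is at rest (all of step 4 and x of plate_center in the frame of corner above -0.0265 m and y of plate_center in the frame of corner above -0.039 m and angle between the x axis of plate_center and the x axis of corner, either way round below 0.04 rad and horizontal distance between pin_tip and rest_hole0 below 0.005 m and z of pin_tip in the frame of rest_hole0 below -0.033 m and angle between pin's own z axis and vertical below 0.1 rad and linear speed of pin below 0.02 m/s and linear speed of plate below 0.01 m/s); the robot touches nothing.
It fails at once if the plate is pressed by the pin, or against the rail or the stop, with more than 5.5 N (contact force between pin and plate above 5.5 N or contact force between plate and long_rail above 5.5 N or contact force between plate and end_stop above 5.5 N).
It fails at once if the gripper touches the plate (contact force between the fingers and plate above 0.5 N).
It fails at once if the plate is tipped up off the fixture (angle between plate's own z axis and vertical above 0.1 rad).
It fails at once if a bystander (tape roll, dust cap, bushing) is moved by more than 15 mm (distance of any of tape_roll, dust_cap_1, bushing from where it was at the start of the episode above 0.015 m).
It also fails if it takes over 72 s, if anything falls off the work surface, if the arm or the gripper's body presses on something with over 40 N, if the wrist force passes 120 N, or if a joint passes its speed limit or range.

## Working session

There is one attempt and no reset: what is moved stays moved. The work goes in short steps, Python scripts to look and compute and a shell command to move; the robot and the scene stay as the last step left them, time stands still between calls to the robot, and variables do not carry over. Pictures are saved under pics/ and viewed, and the job is handed in when it is done.

```bash
ls; mkdir -p pics; python3 - <<'E'
from plant import bot,eyes
import cv2,json
print(bot.get_state())
for n in("scene","top","wrist"):
    print(n,eyes.camera_params(n))
    cv2.imwrite(f"pics/{n}0.png",eyes.snapshot(n))
E
```

```text
pics
{'clock': 0.0, 'qpos': array([ 1.1862264 ,  0.62933754,  0.03840594,  1.51840964, -0.02699088,
        0.99627853, -0.02001198]), 'dq': array([-0.0002474 , -0.00120528,  0.00153142,  0.00113235,  0.00028244,
       -0.00254209,  0.00156517]), 'effort': array([-5.98498609e-04, -5.63402867e+01,  1.22552276e+00, -1.93444026e+01,
        1.08444181e-02,  1.07007462e-02,  1.01017989e-06]), 'eef_pos': array([ 0.20354595, -0.61661174,  0.2199807 ]), 'orientation': array([-1.5644533 ,  1.56888018,  1.89593046]), 'ft_force': array([ 0.13974224,  0.67760922, -0.35330469]), 'ft_torque': array([-0.00451665,  0.03800307,  0.04922486]), 'opening': 0.9981701205223007}
scene {'K': array([[453.09341483,   0.        , 319.37505596],
       [  0.        , 453.09341483, 196.27798221],
       [  0.        ,   0.        ,   1.        ]]), 'rvec': array([ 1.94953212, -0.56224015,  0.33755647]), 'tvec': array([-0.58089946,  0.13109081,  1.05077565])}
top {'K': array([[451.61089577,   0.        , 318.59408691],
       [  0.        , 451.61089577, 199.39063866],
       [  0.        ,   0.        ,   1.        ]]), 'rvec': array([ 2.13353475, -2.15794912,  0.14347383]), 'tvec': array([-0.20881776,  0.53708617,  1.38858234])}
wrist {'K': array([[302.16179058,   0.        , 322.1080029 ],
       [  0.        , 302.16179058, 197.62974406],
       [  0.        ,   0.        ,   1.        ]]), 'tool_from_camera': array([[-1.99249406e-04, -2.67012411e-01,  9.63693070e-01,
        -1.52525564e-01],
       [ 9.99999980e-01, -2.31223054e-05,  2.00349536e-04,
         1.04677227e-03],
       [-3.12130074e-05,  9.63693090e-01,  2.67012410e-01,
        -6.73996515e-02],
       [ 0.00000000e+00,  0.00000000e+00,  0.00000000e+00,
         1.00000000e+00]])}
```

View pics/scene0.png

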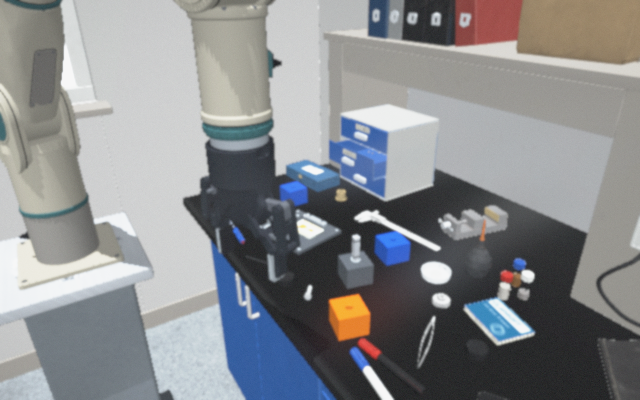

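View pics/top0.png

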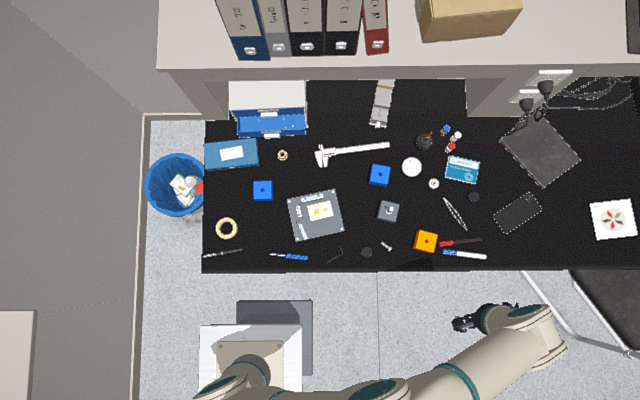

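View pics/wrist0.png

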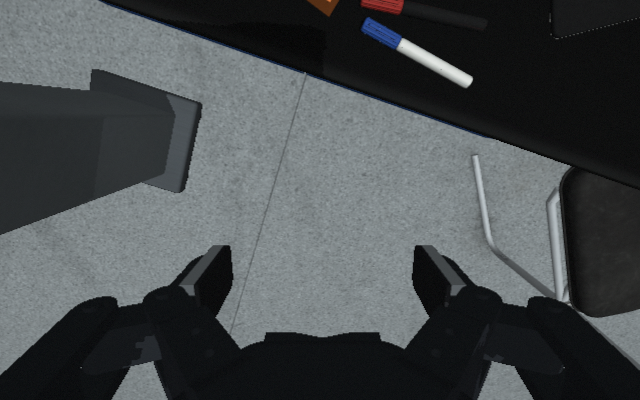

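The pictures show the pin in the grey rest at scene (355,268) / top (388,210). The look-alike blocks are blue at top (263,190) and (380,174), and orange at (426,241). The fixture is at top (316,214).

```bash
cat > h.py <<'E'
import numpy as np,cv2
from scipy.spatial.transform import Rotation as R
from plant import bot,eyes
def cam(name,st=None):
    p=eyes.camera_params(name)
    if name!="wrist":
        Rm=cv2.Rodrigues(p["rvec"])[0]; return p["K"],Rm,np.array(p["tvec"]).reshape(3)
    T=np.eye(4);T[:3,:3]=R.from_euler('xyz',st["orientation"]).as_matrix();T[:3,3]=st["eef_pos"]
    W=np.linalg.inv(T@p["tool_from_camera"]); return p["K"],W[:3,:3],W[:3,3]
def px2w(c,uv,z):
    K,Rm,t=c; d=Rm.T@np.linalg.inv(K)@np.array([uv[0],uv[1],1.]); o=-Rm.T@t
    return o+d*(z-o[2])/d[2]
def w2px(c,P):
    K,Rm,t=c; q=K@(Rm@np.array(P,float)+t); return q[:2]/q[2]
def crop(im,u0,v0,u1,v1,s,name):
    cv2.imwrite("pics/"+name,cv2.resize(im[v0:v1,u0:u1],None,fx=s,fy=s,interpolation=cv2.INTER_CUBIC))
E
python3 - <<'E'
from h import *
im=cv2.imread("pics/top0.png"); crop(im,265,170,425,270,5,"t1.png")
c=cam("top")
for n,uv,z in[("rest",(388,210),.045),("fix",(316,214),.012),("blue1",(263,190),.045),("blue2",(380,174),.045),("orange",(426,241),.045),("tape",(227,228),.019),("tapewhite",(411,167),.02)]: print(n,px2w(c,uv,z).round(3))
E
```

```text
rest [ 0.497 -0.431  0.045]
fix [ 0.491 -0.206  0.012]
blue1 [ 0.565 -0.04   0.045]
blue2 [ 0.612 -0.41   0.045]
orange [ 0.4   -0.546  0.045]
tape [0.449 0.077 0.019]
tapewhite [ 0.639 -0.514  0.02 ]
```

View pics/t1.png

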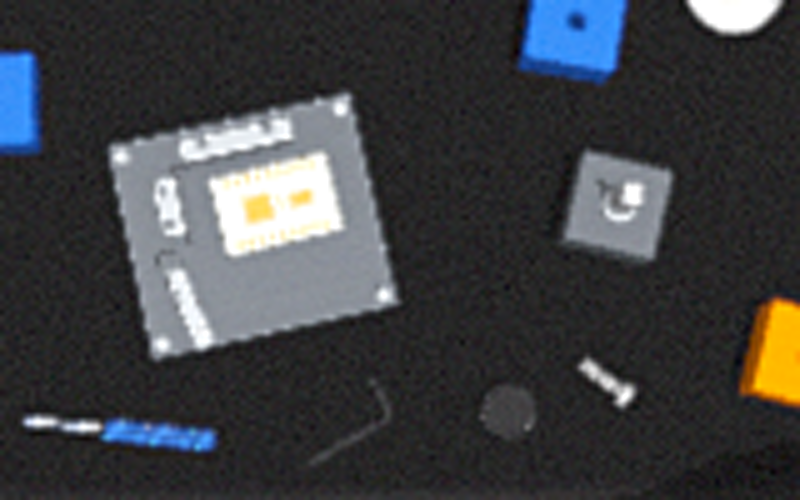

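```bash
python3 - <<'E'
from h import *
s=bot.get_state(); M=R.from_euler('xyz',s["orientation"]).as_matrix(); print(M.round(3))
T=np.array([.48,-.43,.22])-s["eef_pos"]; print("tool delta cm",(M.T@T*100).round(2))
E
```

```text
[[-0.     0.313 -0.95 ]
 [ 0.001 -0.95  -0.313]
 [-1.    -0.001  0.   ]]
tool delta cm [ 3.00e-02 -9.07e+00 -3.21e+01]
```

```bash
python3 -m handwheel '{"travel":[[0,-1.1,-4],[0,-1.1,-4],[0,-1.1,-4],[0,-1.1,-4],[0,-1.1,-4],[0,-1.1,-4],[0,-1.1,-4],[0,-1.1,-4]],"roll":[0,0,0,0,0,0,0,0]}' 8.5 40; python3 -m handwheel '{"travel":[[0,0,0],[0,0,0]],"roll":[0,0]}'
python3 - <<'E'
from h import *
import json
s=bot.get_state(); im=eyes.snapshot("wrist"); cv2.imwrite("pics/w1.png",im)
json.dump({k:np.array(v).tolist() for k,v in s.items()},open("w1.json","w"))
cv2.imwrite("pics/top1.png",eyes.snapshot("top"));cv2.imwrite("pics/scene1.png",eyes.snapshot("scene"))
print(s)
c=cam("wrist",s)
for p in[(.497,-.431,.045),(.491,-.206,.012)]: print(w2px(c,p))
E
```

```text
clock: 0.95
eef_pos: [0.4812, -0.4322, 0.2207]
orientation: [-0.964, 1.57, 2.496]
ft_force: [-0.2, -1.1, -0.0]
opening: 0.995
clock: 1.15
eef_pos: [0.4809, -0.4322, 0.2204]
orientation: [-1.056, 1.57, 2.407]
ft_force: [0.2, -1.2, -0.5]
opening: 0.996
{'clock': 1.15, 'qpos': array([ 0.66556508,  0.6241802 ,  0.03925674,  1.52753232, -0.02745613,
        0.99134286, -0.536571  ]), 'dq': array([ 0.04292743, -0.00707098,  0.04232121,  0.01131585,  0.01159138,
        0.00120786,  0.00134999]), 'effort': array([-2.59494044e+00, -5.58703709e+01, -2.89301304e-01, -1.96001494e+01,
       -2.76485626e-01, -4.01445699e-02, -2.77736300e-02]), 'eef_pos': array([ 0.48086703, -0.43217508,  0.22041473]), 'orientation': array([-1.05633012,  1.56987141,  2.40700467]), 'ft_force': array([ 0.16766548, -1.19542951, -0.49884447]), 'ft_torque': array([ 0.02160356,  0.06640221, -0.00206441]), 'opening': 0.9958285312274889}
[324.86995294 163.0091031 ]
[135.73875221 101.31004963]
```

View pics/w1.png

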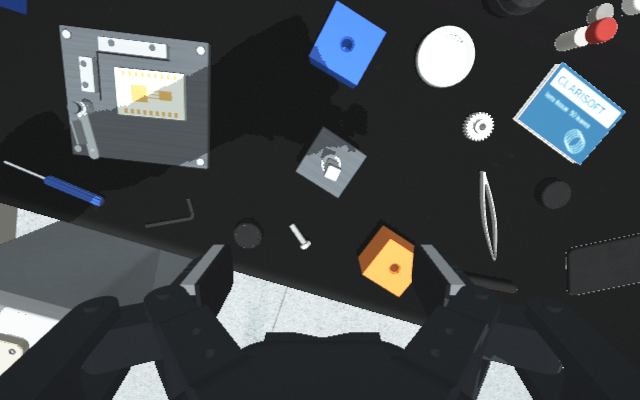

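View pics/scene1.png

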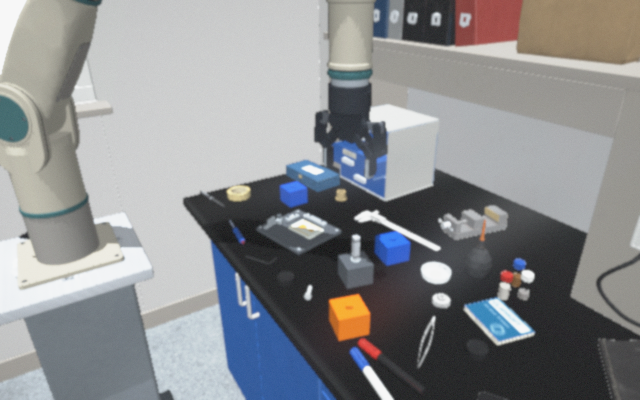

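```bash
python3 - <<'E'
from h import *
im=cv2.imread("pics/w1.png"); crop(im,50,15,220,175,4,"w1f.png"); crop(im,280,110,380,210,6,"w1r.png")
E
```

```text
(no output)
```

View pics/w1f.png

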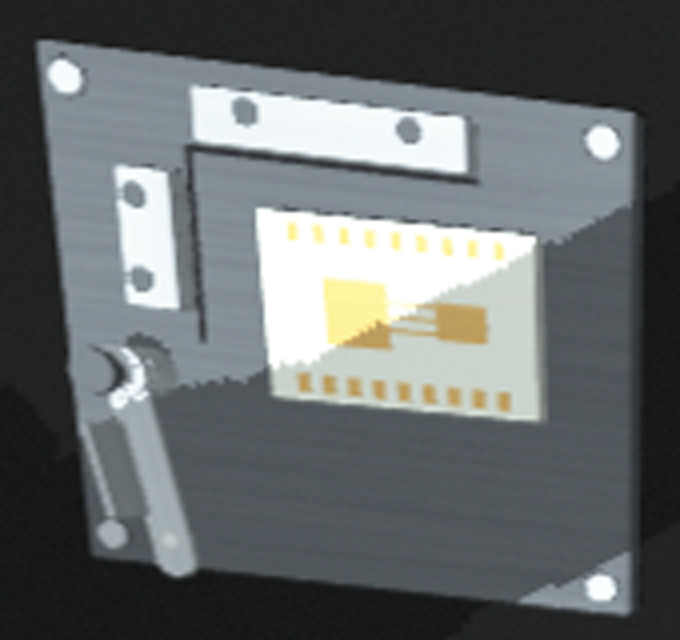

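View pics/w1r.png

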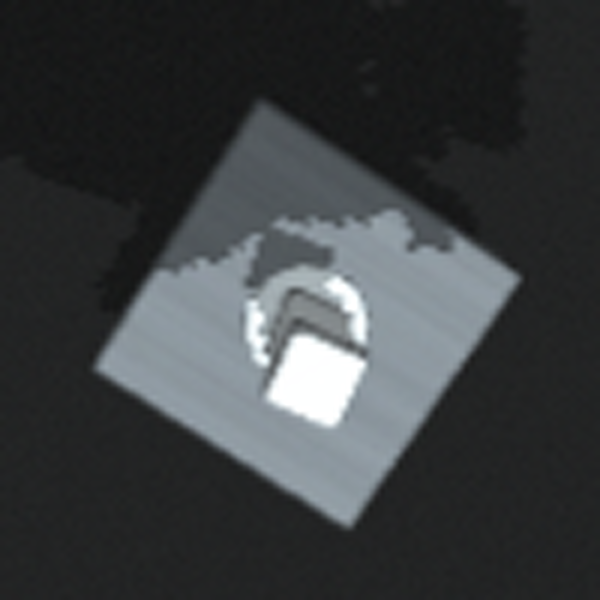

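```bash
python3 - <<'E'
from h import *
import json
s=json.load(open("w1.json")); c=cam("wrist",s)
M=R.from_euler('xyz',s["orientation"]).as_matrix(); print(M.round(3))
def q(pts,o,f,z): return np.array([px2w(c,(o[0]+u/f,o[1]+v/f),z) for u,v in pts])
h=q([(298,333),(368,352),(338,430),(265,397)],(280,110),6,.101)
r=q([(261,98),(521,278),(351,527),(94,369)],(280,110),6,.045)
for n,a in(("handle",h),("rest",r)):
    print(n,a.mean(0).round(4),[np.linalg.norm(a[i]-a[i-1]).round(4) for i in range(4)],[np.degrees(np.arctan2(*(a[i]-a[i-1])[[1,0]])).round(1) for i in range(4)])
f=q([(38,40),(635,115),(632,612),(92,556)],(50,15),4,.012)
print("fixcorners",f.round(4).tolist(),[np.linalg.norm(f[i]-f[i-1]).round(4) for i in range(4)],[np.degrees(np.arctan2(*(f[i]-f[i-1])[[1,0]])).round(1) for i in range(4)])
rail=q([(191,146),(468,174)],(50,15),4,.020); print("rail inner top?",rail)
p=q([(257,208),(540,237),(544,420),(272,395)],(50,15),4,.018); print("plate",p.mean(0).round(4),[np.linalg.norm(p[i]-p[i-1]).round(4) for i in range(4)],[np.degrees(np.arctan2(*(p[i]-p[i-1])[[1,0]])).round(1) for i in range(4)])
E
```

```text
[[-0.001  0.316 -0.949]
 [ 0.001 -0.949 -0.316]
 [-1.    -0.001  0.   ]]
handle [ 0.4988 -0.4376  0.101 ] [np.float64(0.011), np.float64(0.011), np.float64(0.0129), np.float64(0.0123)] [np.float64(-8.3), np.float64(-86.8), np.float64(178.5), np.float64(83.8)]
rest [ 0.4986 -0.4377  0.045 ] [np.float64(0.0572), np.float64(0.0567), np.float64(0.0556), np.float64(0.0562)] [np.float64(-13.8), np.float64(-105.5), np.float64(165.7), np.float64(76.1)]
fixcorners [[0.5431, -0.1161, 0.012], [0.5758, -0.2717, 0.012], [0.4418, -0.301, 0.012], [0.4074, -0.1446, 0.012]] [np.float64(0.1387), np.float64(0.159), np.float64(0.1371), np.float64(0.1602)] [np.float64(11.8), np.float64(-78.2), np.float64(-167.7), np.float64(102.4)]
rail inner top? [[ 0.53017065 -0.163914    0.02      ]
 [ 0.54675182 -0.23545143  0.02      ]]
plate [ 0.5048 -0.2243  0.018 ] [np.float64(0.0493), np.float64(0.0765), np.float64(0.0488), np.float64(0.0765)] [np.float64(12.9), np.float64(-77.1), np.float64(-167.2), np.float64(103.3)]
```

```bash
python3 -m handwheel '{"travel":[[0,0,0],[0,0,0],[0,0,0],[0,0,0],[2,0.2,-0.6],[2,0.1,-0.6],[2,0.1,-0.6],[0,0,0]],"roll":[5.5,5.5,5.5,5.5,0,0,0,0]}' 5 100; python3 -m handwheel '{"travel":[[0,0,0],[0,0,0]],"roll":[0,0]}'
python3 - <<'E'
from h import *
import json
s=bot.get_state(); im=eyes.snapshot("wrist"); cv2.imwrite("pics/w2.png",im)
json.dump({k:np.array(v).tolist() for k,v in s.items()},open("w2.json","w"))
c=cam("wrist",s); print(w2px(c,(.4987,-.4377,.101)),s["ft_force"])
E
```

```text
clock: 2.1
eef_pos: [0.4956, -0.4383, 0.1581]
orientation: [-0.6, 1.566, 2.475]
ft_force: [-0.1, 0.1, -0.6]
opening: 0.589
clock: 2.3
eef_pos: [0.4973, -0.4398, 0.1622]
orientation: [2.259, 1.569, -0.949]
ft_force: [0.5, 0.8, 0.1]
opening: 0.584
[317.62660903 207.32004984] [0.49486228 0.77644287 0.11180471]
```

View pics/w2.png

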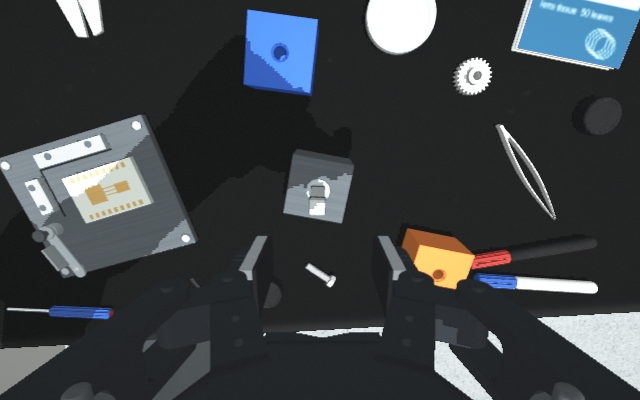

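```bash
python3 - <<'E'
from h import *
im=cv2.imread("pics/w2.png"); crop(im,280,145,360,225,8,"w2r.png")
s=bot.get_state();print(s["eef_pos"],R.from_euler('xyz',s["orientation"]).as_matrix().round(3))
E
```

```text
[ 0.49759201 -0.43966173  0.16237044] [[ 0.001 -0.066 -0.998]
 [-0.002 -0.998  0.066]
 [-1.     0.002 -0.002]]
```

View pics/w2r.png

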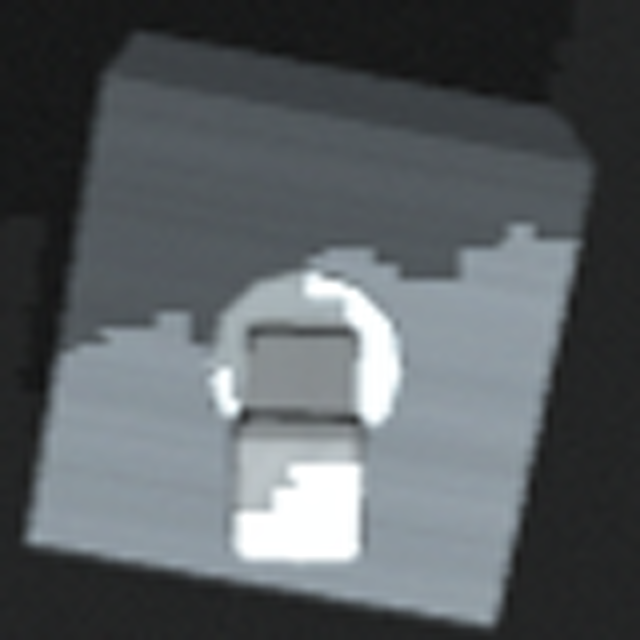

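```bash
python3 -m handwheel '{"travel":[[2,-0.2,-0.1],[2,0,0],[2,0,0],[1.5,0,0],[1,0,0],[0.7,0,0],[0,0,0],[0,0,0]],"roll":[0,0,0,0,0,0,0,0]}' 5 110
python3 - <<'E'
from h import *
s=bot.get_state(); im=eyes.snapshot("wrist"); cv2.imwrite("pics/w3.png",im)
print(s["eef_pos"],s["ft_force"])
E
```

```text
clock: 3.15
eef_pos: [0.4992, -0.437, 0.0695]
orientation: [2.52, 1.57, -0.687]
ft_force: [0.3, 0.1, -0.0]
opening: 0.585
[ 0.49923726 -0.4370077   0.06949937] [ 0.27847901  0.05068194 -0.04686842]
```

View pics/w3.png

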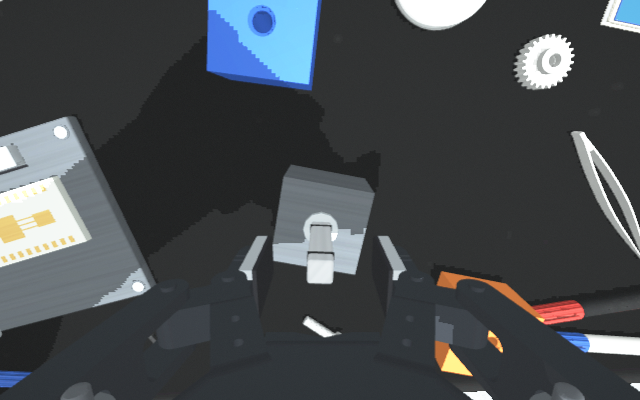

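The handle stands centred between the open pads, with its top at about (320,268). I'll close on it.

```bash
python3 -m handwheel '{"travel":[[0,0,0],[0,0,0],[0,0,0],[0,0,0],[0,0,0],[0,0,0],[0,0,0]],"roll":[0,0,0,0,0,0,0]}' 0 110
python3 - <<'E'
from h import *
s=bot.get_state(); print(s["eef_pos"],s["ft_force"],s["opening"])
E
```

```text
clock: 3.9
eef_pos: [0.4993, -0.4369, 0.0695]
orientation: [2.599, 1.57, -0.608]
ft_force: [-0.7, 0.8, 5.4]
opening: 0.109
[ 0.49930478 -0.43688894  0.06953478] [-0.68669651  0.80112714  5.43739311] 0.10858555060754807
```

```bash
python3 -m handwheel '{"travel":[[-0.5,0,0],[-1,0,0],[-1.5,0,0],[-2,0,0],[-2,0,0],[-2,0,0],[-1,0,0],[0,0,0]],"roll":[0,0,0,0,0,0,0,0]}'
python3 - <<'E'
from h import *
import json
s=bot.get_state(); im=eyes.snapshot("wrist"); cv2.imwrite("pics/w4.png",im)
cv2.imwrite("pics/scene4.png",eyes.snapshot("scene"))
crop(cv2.imread("pics/scene4.png"),280,120,440,320,3,"scene4c.png")
json.dump({k:np.array(v).tolist() for k,v in s.items()},open("w4.json","w"))
print(s["eef_pos"],s["ft_force"],s["opening"])
E
```

```text
clock: 4.7
eef_pos: [0.4998, -0.4375, 0.1712]
orientation: [2.524, 1.567, -0.683]
ft_force: [0.1, 0.2, -0.8]
opening: 0.111
[ 0.49978471 -0.43745589  0.17121513] [ 0.06686747  0.20652981 -0.76539331] 0.11065767779535586
```

View pics/w4.png

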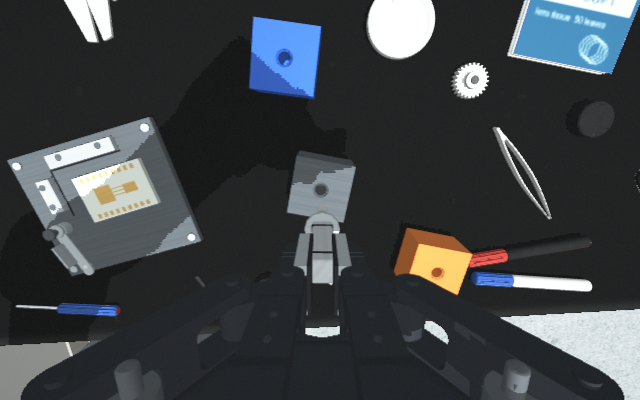

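View pics/scene4c.png

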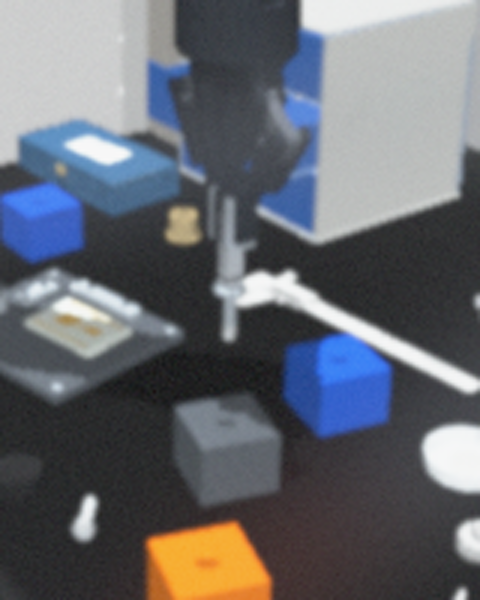

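```bash
python3 -m handwheel '{"travel":[[0,-2,1],[0,-3.2,1.7],[0,-3.2,1.7],[0,-3.2,1.7],[0,-3.2,1.7],[0,-2.4,1],[0,-0.9,0.4],[0,0,0]],"roll":[0,0,0,0,0,0,0,0]}'; python3 -m handwheel '{"travel":[[0,0,0],[0,0,0]],"roll":[0,0]}'
python3 - <<'E'
from h import *
import json
s=bot.get_state(); im=eyes.snapshot("wrist"); cv2.imwrite("pics/w5.png",im)
json.dump({k:np.array(v).tolist() for k,v in s.items()},open("w5.json","w"))
print(s["eef_pos"],s["ft_force"],s["opening"])
E
```

```text
clock: 5.6
eef_pos: [0.4185, -0.2489, 0.1685]
orientation: [-0.554, 1.569, 2.525]
ft_force: [1.0, -1.3, -0.6]
opening: 0.11
clock: 5.8
eef_pos: [0.4194, -0.2517, 0.1688]
orientation: [2.118, 1.57, -1.09]
ft_force: [0.1, -1.0, -0.7]
opening: 0.11
[ 0.41942211 -0.25167267  0.16880007] [ 0.11893143 -1.01297194 -0.69059031] 0.11038812880188126
```

View pics/w5.png

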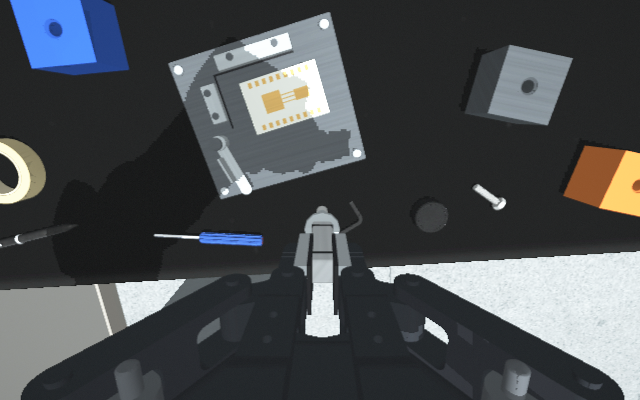

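```bash
python3 - <<'E'
from h import *
im=cv2.imread("pics/w5.png"); crop(im,160,5,290,115,6,"w5a.png"); crop(im,240,55,370,165,6,"w5b.png"); crop(im,165,90,275,205,5,"w5c.png")
E
```

```text
(no output)
```

View pics/w5a.png

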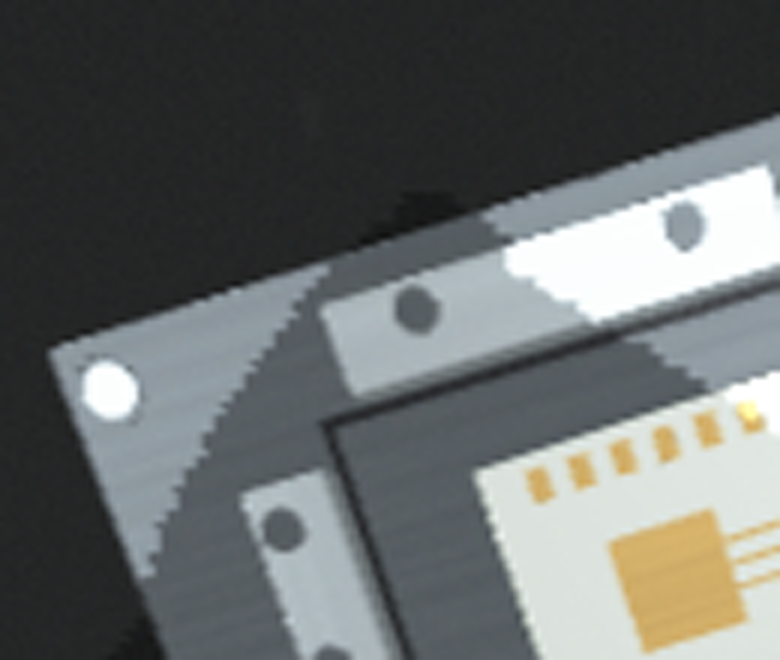

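View pics/w5b.png

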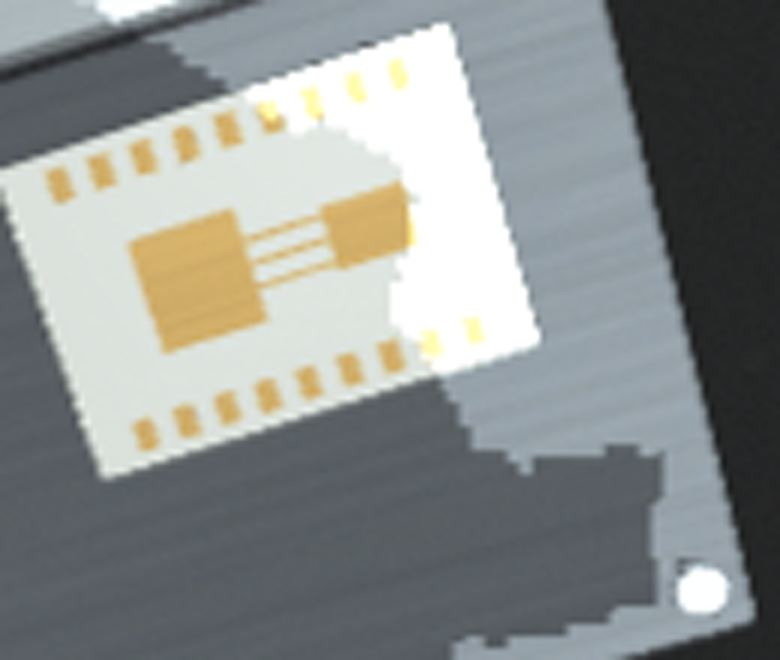

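View pics/w5c.png

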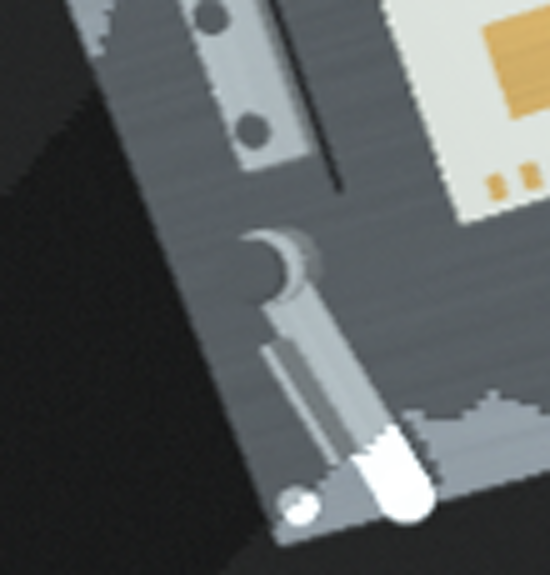

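```bash
cat >> h.py <<'E'
def fitframe(loc,wor):
    # 2D rigid fit wor = R loc + t
    a=np.array(loc)[:,:2];b=np.array(wor)[:,:2];ac=a-a.mean(0);bc=b-b.mean(0)
    th=np.arctan2((ac[:,0]*bc[:,1]-ac[:,1]*bc[:,0]).sum(),(ac*bc).sum())
    Rm=np.array([[np.cos(th),-np.sin(th)],[np.sin(th),np.cos(th)]]);t=b.mean(0)-Rm@a.mean(0)
    return th,Rm,t,(b-(a@Rm.T+t))
E
python3 - <<'E'
from h import *
import json
s=json.load(open("w5.json")); c=cam("wrist",s)
im=cv2.imread("pics/w5.png"); crop(im,300,0,370,60,8,"w5d.png")
loc=[(.022,.038),(.022,-.122),(-.118,-.122),(-.118,.038)]
wor=[px2w(c,u,.012) for u in[(168.3,63.3),(330,12),(365.8,157.8),(221,199)]]
th,Rm,t,res=fitframe(loc,wor); print("yaw",th,np.degrees(th),"corner",t,"\nres mm",(res*1e3).round(2))
def L(u,z): return (Rm.T@(px2w(c,u,z)[:2]-t)*1e3).round(2)
print("groove corner",L((160+330/6,5+425/6),.012))
print("hole TL",L((160+110/6,5+390/6),.012))
pl=[(160+475/6,5+470/6),(240+450/6,55+25/6),(240+540/6,55+342/6),(240+104/6,55+480/6)]
print("plate corners",[L(u,.018) for u in pl])
lp=[(.025,.0375),(.025,-.0375),(-.025,-.0375),(-.025,.0375)]
th2,_,t2,r2=fitframe(lp,[px2w(c,u,.018) for u in pl]); print("plate",Rm.T@(t2-t)*1e3,"ang",th2-th,(r2*1e3).round(2))
print("rail edge pts (top z=20)",L((160+357/6,5+395/6),.020),L((160+770/6,5+265/6),.020))
print("tab top ends",L((165+263/5,90+347/5),.037),L((165+335/5,90+462/5),.037)); print("arm end",L((165+410/5,90+505/5),.0243),"post",L((165+262/5,90+268/5),.035))
for n,u,z in[("rest hole",(530,86),.045),("dustcap",(431,214),.014)]: print(n,px2w(c,u,z))
s4=json.load(open("w4.json"));print("hole w4",px2w(cam("wrist",s4),(321,189.5),.045))
E
```

```text
yaw 0.21061546283828383 12.067377120828095 corner [ 0.52981978 -0.15633348] 
res mm [[-0.57 -0.9 ]
 [-1.21  0.46]
 [ 0.94  1.03]
 [ 0.84 -0.59]]
groove corner [-1.17 -1.17]
hole TL [13.21 30.45]
plate corners [array([-14.78, -22.38]), array([-14.19, -97.01]), array([-63.28, -97.79]), array([-64.69, -23.14])]
plate [-39.23446132 -60.0786668 ] ang 0.014036638582710564 [[ 0.02 -0.15]
 [-0.52  0.11]
 [ 0.39  0.22]
 [ 0.11 -0.18]]
rail edge pts (top z=20) [ 0.14 -9.04] [  0.18 -75.94]
tab top ends [-75.68  16.15] [-100.26   10.87]
arm end [-114.48    3.86] post [-61.83  11.7 ]
rest hole [ 0.49828215 -0.43775295  0.045     ]
dustcap [ 0.37616738 -0.36705213  0.014     ]
hole w4 [ 0.49877908 -0.43771385  0.045     ]
```

View pics/w5d.png

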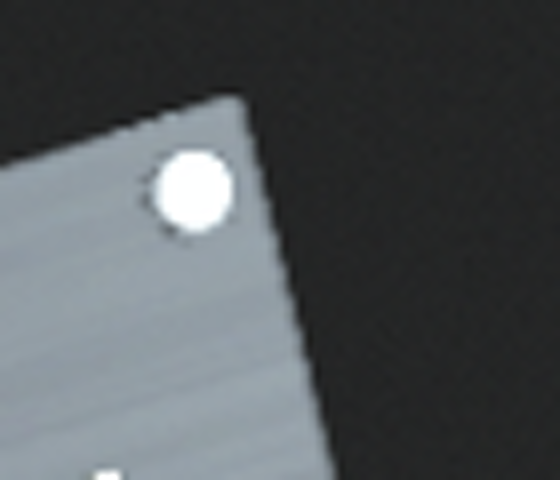

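```bash
cat >> h.py <<'E'
TH=0.2106; TC=np.array([.52982,-.15633]); RC=np.array([[np.cos(TH),-np.sin(TH)],[np.sin(TH),np.cos(TH)]])
OFF=np.array([-.0005,-.0008])  # tip - tcp (world xy), approx
def tool(): 
    s=bot.get_state(); return s,R.from_euler('xyz',s["orientation"]).as_matrix()
def where():
    s,M=tool(); l=RC.T@(s["eef_pos"][:2]+OFF-TC); return np.r_[l,s["eef_pos"][2]-.0605]*1e3   # tip in corner axes, z world mm
def goto(x,y,z):
    s,M=tool(); w=TC+RC@np.array([x,y])/1e3-OFF; d=np.r_[w,z/1e3+.0605]-s["eef_pos"]
    print("tip",where().round(2),"delta tool cm",(M.T@d*100).round(2),"yaw err deg",np.degrees(np.arctan2(M[1,1],M[0,1])-(TH-np.pi/2)).round(2))
def feel(n=8,cam="top"):
    F=[];Q=[];P=[]
    for i in range(n):
        im=eyes.snapshot(cam); s=bot.get_state(); F.append(s["ft_force"]);Q.append(s["effort"]);P.append(s["eef_pos"])
    F=np.array(F); f=F.mean(0); fl=RC.T@f[:2]
    print("t",round(s["clock"],2),"F corner axes",fl.round(2),"Fz",f[2].round(2),"sd",F.std(0).round(2),"tip",where().round(2),"eff",np.mean(Q,0).round(2))
    return im
E
python3 -m handwheel '{"travel":[[0,0,0],[0,0,0],[0,0,0],[0,0,0],[0,0,0]],"roll":[-5.3,-5.3,-5.3,0,0]}'
python3 - <<'E'
from h import *
feel(8); goto(-76,-59,60)
E
```

```text
clock: 6.35
eef_pos: [0.4189, -0.2507, 0.1688]
orientation: [2.038, 1.571, -0.894]
ft_force: [-0.1, 0.2, -0.9]
opening: 0.11
t 6.75 F corner axes [-0.19  0.08] Fz -0.4 sd [0.42 0.56 0.39] tip [-128.68  -69.05  108.43] eff [ 8.000e-02 -4.290e+01  1.180e+00 -1.407e+01  1.000e-02 -0.000e+00
 -1.000e-02]
tip [-128.68  -69.05  108.43] delta tool cm [ 4.84 -1.   -5.27] yaw err deg 0.09
```

```bash
python3 -m handwheel '{"travel":[[1,-0.3,-1.3],[1,-0.4,-1.8],[1.5,-0.3,-1.6],[1.5,0,-0.6],[2,0,0],[1,0,0],[0,0,0],[0,0,0]],"roll":[0,0,0,0,0,0,0,0]}'
python3 - <<'E'
from h import *
import json
s=bot.get_state()
json.dump({k:np.array(v).tolist() for k,v in s.items()},open("w6.json","w"))
cv2.imwrite("pics/w6.png",eyes.snapshot("wrist"))
cv2.imwrite("pics/s6.png",eyes.snapshot("scene"))
crop(cv2.imread("pics/s6.png"),220,120,380,280,4,"s6c.png")
feel(2);goto(-70,-59,13.5)
E
```

```text
clock: 7.55
eef_pos: [0.4685, -0.2292, 0.0888]
orientation: [-0.335, 1.57, 3.018]
ft_force: [0.8, 0.5, -1.0]
opening: 0.11
t 7.75 F corner axes [-0.11  0.43] Fz -0.6 sd [0.1  0.02 0.24] tip [-75.37 -59.47  29.22] eff [-3.000e-02 -4.881e+01  1.370e+00 -1.124e+01  1.000e-02  0.000e+00
 -0.000e+00]
tip [-75.37 -59.47  29.22] delta tool cm [ 1.57 -0.05 -0.53] yaw err deg 0.08
```

View pics/w6.png

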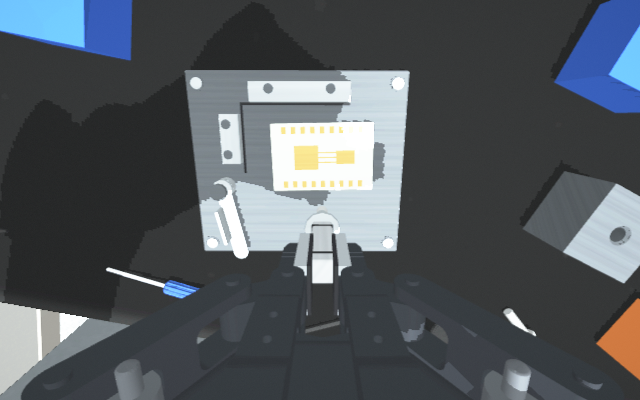

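View pics/s6c.png

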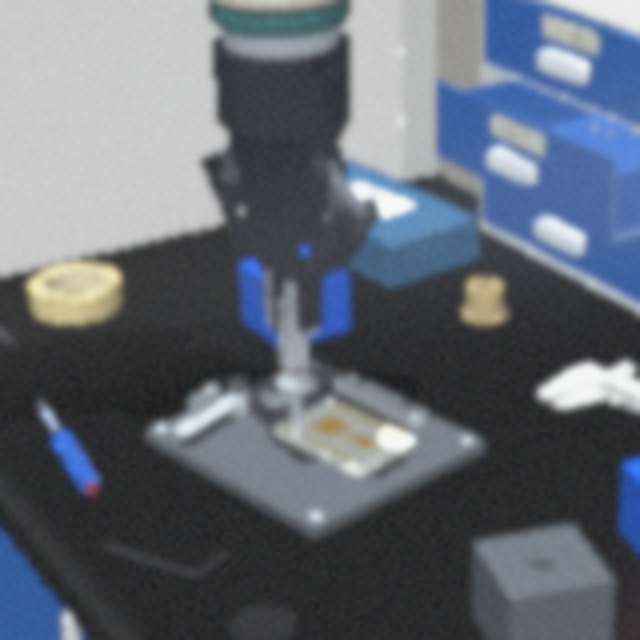

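```bash
python3 - <<'E'
from h import *
crop(cv2.imread("pics/w6.png"),185,60,415,260,3.4,"w6c.png")
E
```

View pics/w6c.png

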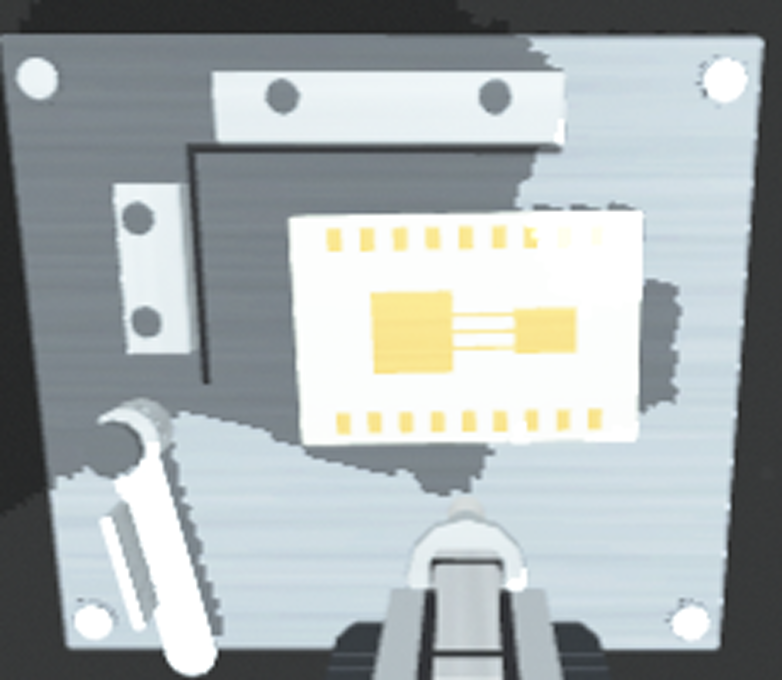

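```bash
cat > fit.py <<'E'
from h import *
import json,sys
def run(js,o,f,fix,pl):
    c=cam("wrist",json.load(open(js)))
    P=lambda u,z:px2w(c,(o[0]+u[0]/f,o[1]+u[1]/f),z)
    loc=np.array([(.022,.038),(.022,-.122),(-.118,-.122),(-.118,.038)])
    if fix:
        th,Rm,t,res=fitframe(loc,[P(u,.012) for u in fix]); print("fix",th,t,(res*1e3).round(1).tolist())
    else: th,Rm,t=TH,RC,TC
    lp=[(.025,.0375),(.025,-.0375),(-.025,-.0375),(-.025,.0375)]
    W=[P(u,.018) for u in pl]
    th2,_,t2,r2=fitframe(lp,W); print("plate in that fix",(Rm.T@(t2-t)*1e3).round(2),"ang",round(th2-th,4),"| in stored",(RC.T@(t2-TC)*1e3).round(2),(r2*1e3).round(1).tolist())
E
python3 - <<'E'
from fit import *
run("w6.json",(185,60),3.4,[(2,36),(763,38),(720,647),(67,649)],[(289,216),(643,211),(638,439),(302,443)])
E
```

```text
fix 0.2111267070729127 [ 0.53014253 -0.15617196] [[-0.5, -1.3], [-1.2, 0.7], [1.0, 0.9], [0.6, -0.3]]
plate in that fix [-38.97 -59.9 ] ang 0.0155 | in stored [-38.59 -59.84] [[-0.2, -0.1], [-0.3, 0.2], [0.2, -0.2], [0.3, 0.1]]
```

```bash
python3 -m handwheel '{"travel":[[0.8,0,-0.1],[0.6,0,0],[0.2,0,0],[0,0,0],[0,0,0]],"roll":[0,0,0,0,0]}'
python3 - <<'E'
from h import *
feel(6);goto(-68,-58.5,13.5)
E
```

```text
clock: 8.25
eef_pos: [0.4695, -0.2289, 0.0728]
orientation: [-0.407, 1.571, 2.947]
ft_force: [-0.1, 0.6, 0.2]
opening: 0.107
t 8.55 F corner axes [-0.09 -0.15] Fz -0.4 sd [0.53 0.38 0.18] tip [-74.74 -59.06  12.47] eff [-0.000e+00 -4.982e+01  1.380e+00 -1.052e+01  1.000e-02  0.000e+00
 -0.000e+00]
tip [-74.74 -59.06  12.47] delta tool cm [-0.1  -0.06 -0.67] yaw err deg 0.09
```

```bash
python3 -m handwheel '{"travel":[[-0.05,0,-0.2],[0,-0.05,-0.2],[0,0,-0.2],[0,0,-0.2],[0,0,-0.2],[0,0,-0.2],[0,0,0],[0,0,0]],"roll":[0,0,0,0,0,0,0,0]}'
python3 - <<'E'
from h import *
s=bot.get_state()
import json
json.dump({k:np.array(v).tolist() for k,v in s.items()},open("w7.json","w"))
cv2.imwrite("pics/w7.png",eyes.snapshot("wrist"));crop(cv2.imread("pics/w7.png"),185,40,415,240,3.4,"w7c.png")
feel(5)
E
```

```text
clock: 9.35
eef_pos: [0.4814, -0.2258, 0.0734]
orientation: [2.856, 1.571, -0.073]
ft_force: [0.1, 0.3, 0.1]
opening: 0.106
t 9.65 F corner axes [0.08 0.16] Fz -0.8 sd [0.3  0.35 0.42] tip [-62.64 -58.56  12.98] eff [-2.000e-02 -5.058e+01  1.440e+00 -1.089e+01  1.000e-02 -0.000e+00
  0.000e+00]
```

View pics/w7c.png

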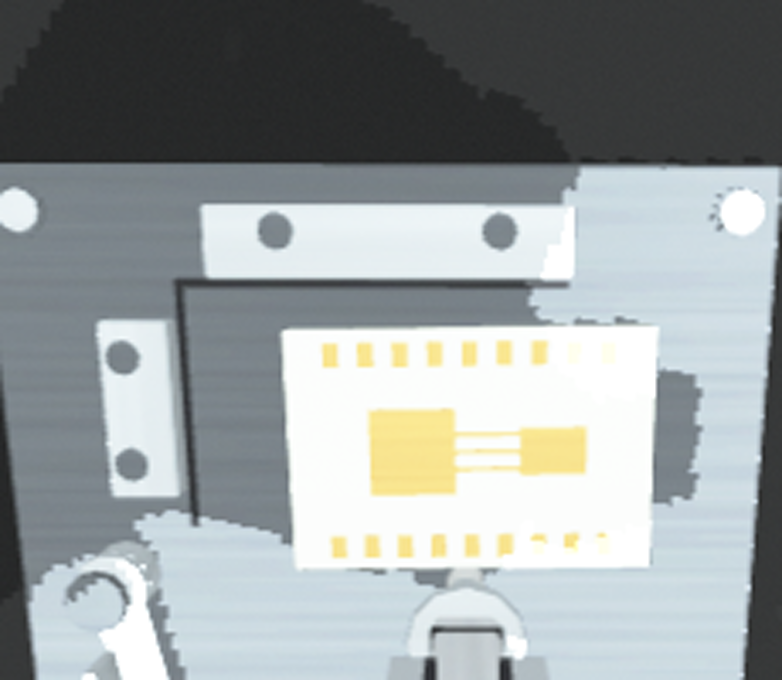

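```bash
python3 -m handwheel '{"travel":[[0,0,-0.1],[0,0,-0.1],[0,0,-0.1],[0,0,-0.1],[0,0,-0.1],[0,0,-0.1],[0,0,0]],"roll":[0,0,0,0,0,0,0]}'
python3 - <<'E'
from fit import *
run("w7.json",(185,40),3.4,None,[(282,330),(658,326),(651,567),(297,570)])
feel(5)
E
```

```text
clock: 10.35
eef_pos: [0.4873, -0.2245, 0.0734]
orientation: [2.784, 1.57, -0.145]
ft_force: [-0.9, 0.4, -0.7]
opening: 0.106
plate in that fix [-34.11 -60.04] ang 0.0141 | in stored [-34.11 -60.04] [[0.1, 0.1], [-0.1, 0.2], [-0.1, -0.2], [0.1, -0.1]]
t 10.6 F corner axes [0.  0.1] Fz -0.53 sd [0.13 0.24 0.28] tip [-56.6  -58.48  12.96] eff [-5.000e-02 -5.101e+01  1.430e+00 -1.122e+01 -1.000e-02 -8.000e-02
 -0.000e+00]
```

```bash
python3 -m handwheel '{"travel":[[0,0,-0.05],[0,0,-0.05],[0,0,-0.05],[0,0,-0.05],[0,0,0]],"roll":[0,0,0,0,0]}'
python3 - <<'E'
from h import *
s=bot.get_state()
import json
json.dump({k:np.array(v).tolist() for k,v in s.items()},open("w8.json","w"))
cv2.imwrite("pics/w8.png",eyes.snapshot("wrist"));crop(cv2.imread("pics/w8.png"),225,100,385,220,5,"w8c.png")
feel(5)
E
```

```text
clock: 11.1
eef_pos: [0.4891, -0.2242, 0.0734]
orientation: [2.729, 1.571, -0.201]
ft_force: [-0.7, 0.5, -0.0]
opening: 0.111
t 11.4 F corner axes [-0.67  0.06] Fz -0.54 sd [0.51 0.58 0.2 ] tip [-54.73 -58.46  12.91] eff [-1.400e-01 -5.116e+01  1.340e+00 -1.138e+01 -4.000e-02 -1.500e-01
 -0.000e+00]
```

View pics/w8c.png

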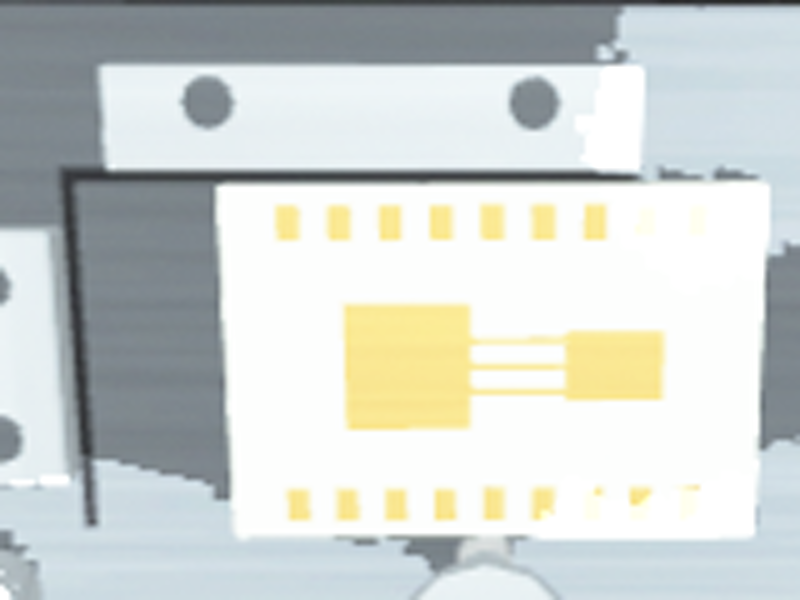

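```bash
python3 -m handwheel '{"travel":[[0,0,-0.05],[0,0,-0.03],[0,0,0]],"roll":[0,0,0]}'
python3 - <<'E'
from h import *
feel(4)
E
python3 -m handwheel '{"travel":[[0,0,-0.03],[0,0,0]],"roll":[0,0]}'
python3 - <<'E'
from h import *
feel(4)
E
```

```text
clock: 11.7
eef_pos: [0.4898, -0.224, 0.0734]
orientation: [-3.122, 1.571, 0.232]
ft_force: [-0.8, -0.4, -0.6]
opening: 0.109
t 11.9 F corner axes [-0.47 -0.01] Fz -0.07 sd [0.54 0.33 0.43] tip [-53.92 -58.49  12.92] eff [-1.500e-01 -5.122e+01  1.320e+00 -1.143e+01 -5.000e-02 -1.600e-01
 -0.000e+00]
clock: 12.1
eef_pos: [0.4901, -0.2239, 0.0734]
orientation: [2.822, 1.571, -0.108]
ft_force: [-0.8, -0.7, -0.2]
opening: 0.102
t 12.3 F corner axes [-0.38 -0.18] Fz -0.02 sd [0.47 0.23 0.61] tip [-53.63 -58.44  12.92] eff [-1.700e-01 -5.124e+01  1.310e+00 -1.147e+01 -5.000e-02 -1.800e-01
 -0.000e+00]
```

```bash
for i in 1; do python3 -m handwheel '{"travel":[[0,0,-0.03],[0,0,0]],"roll":[0,0]}' >/dev/null
python3 - <<'E'
from h import *
feel(4)
E
done
python3 -m handwheel '{"travel":[[0,0,-0.03],[0,0,0]],"roll":[0,0]}' >/dev/null
python3 - <<'E'
from h import *
feel(4)
E
```

```text
t 12.7 F corner axes [-0.52 -0.07] Fz -0.24 sd [0.22 0.66 0.24] tip [-53.33 -58.48  12.94] eff [-1.600e-01 -5.127e+01  1.310e+00 -1.148e+01 -5.000e-02 -1.800e-01
 -0.000e+00]
t 13.1 F corner axes [-0.85  0.64] Fz -0.2 sd [0.33 0.32 0.28] tip [-53.02 -58.52  12.94] eff [-1.600e-01 -5.129e+01  1.320e+00 -1.148e+01 -5.000e-02 -1.700e-01
 -0.000e+00]
```

```bash
python3 -m handwheel '{"travel":[[0,0,-0.03],[0,0,0]],"roll":[0,0]}' >/dev/null
python3 - <<'E'
from h import *
feel(3)
cv2.imwrite("pics/w9.png",eyes.snapshot("wrist"));crop(cv2.imread("pics/w9.png"),225,100,385,220,5,"w9c.png")
E
```

```text
t 13.45 F corner axes [-0.62 -0.5 ] Fz -0.25 sd [0.59 0.32 0.3 ] tip [-52.84 -58.48  12.92] eff [ -0.27 -51.28   1.19 -11.65  -0.09  -0.27  -0.  ]
```

View pics/w9c.png

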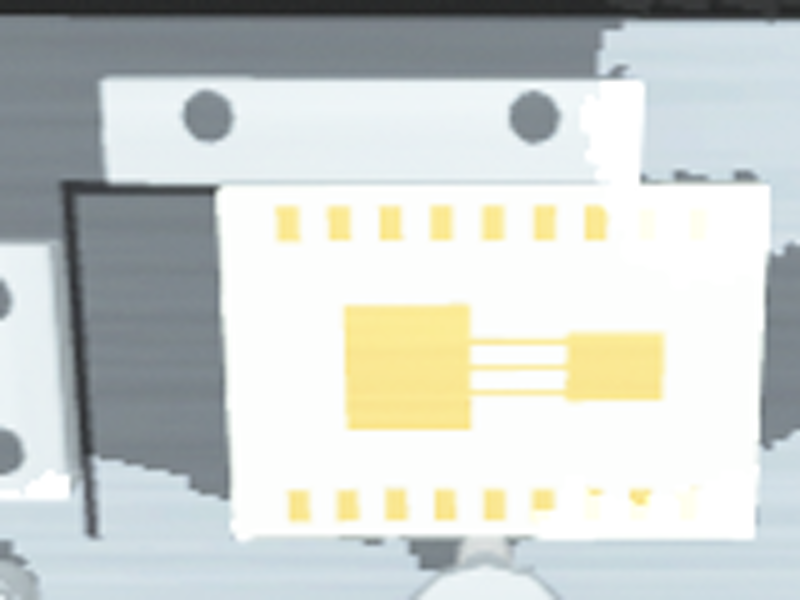

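```bash
python3 -m handwheel '{"travel":[[0,0,-0.03],[0,0,0]],"roll":[0,0]}' >/dev/null
python3 - <<'E'
from h import *
feel(3)
E
python3 -m handwheel '{"travel":[[0,0,-0.03],[0,0,0]],"roll":[0,0]}' >/dev/null
python3 - <<'E'
from h import *
feel(4)
E
```

```text
t 13.85 F corner axes [-1.3  -0.13] Fz 0.04 sd [0.27 0.11 0.27] tip [-52.63 -58.51  12.91] eff [ -0.45 -51.3    1.   -11.91  -0.16  -0.43  -0.  ]
t 14.25 F corner axes [-1.61 -0.2 ] Fz 0.59 sd [0.46 0.46 0.18] tip [-52.37 -58.47  12.89] eff [ -0.64 -51.32   0.78 -12.24  -0.24  -0.63  -0.  ]
```

```bash
python3 -m handwheel '{"travel":[[0,0,-0.03],[0,0,-0.03],[0,0,0]],"roll":[0,0,0]}' >/dev/null
python3 - <<'E'
from h import *
feel(5)
E
python3 -m handwheel '{"travel":[[0,0,-0.03],[0,0,0]],"roll":[0,0]}' >/dev/null
python3 - <<'E'
from h import *
feel(5)
E
```

```text
t 14.8 F corner axes [-2.94 -0.19] Fz 0.92 sd [0.27 0.27 0.55] tip [-51.86 -58.39  12.89] eff [ -1.04 -51.4    0.35 -12.92  -0.39  -1.03  -0.  ]
t 15.25 F corner axes [-3.71 -0.02] Fz 1.26 sd [0.58 0.66 0.32] tip [-51.55 -58.37  12.86] eff [ -1.29 -51.54   0.08 -13.45  -0.48  -1.34  -0.  ]
```

```bash
python3 -m handwheel '{"travel":[[0,0,-0.02],[0,0,0]],"roll":[0,0]}' >/dev/null
python3 - <<'E'
from h import *
feel(6)
cv2.imwrite("pics/w10.png",eyes.snapshot("wrist"));crop(cv2.imread("pics/w10.png"),225,100,385,220,5,"w10c.png")
E
```

```text
t 15.75 F corner axes [-4.51  0.13] Fz 1.65 sd [0.65 0.51 0.4 ] tip [-51.3  -58.42  12.86] eff [ -1.47 -51.71  -0.12 -13.93  -0.55  -1.6   -0.  ]
```

View pics/w10c.png

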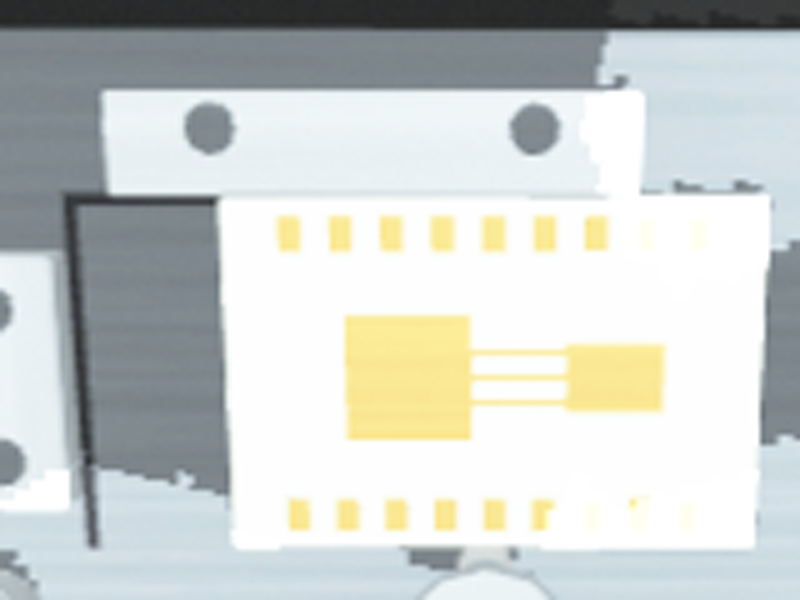

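```bash
python3 -m handwheel '{"travel":[[0,0,0.1],[0,0,0.3],[0,0,0.6],[-1,0,0],[-1.2,0,0],[0,0,0],[0,0,0]],"roll":[0,0,0,0,0,0,0]}' 
python3 - <<'E'
from h import *
import json
s=bot.get_state()
json.dump({k:np.array(v).tolist() for k,v in s.items()},open("w11.json","w"))
cv2.imwrite("pics/w11.png",eyes.snapshot("wrist"));crop(cv2.imread("pics/w11.png"),185,60,415,260,3.4,"w11c.png")
goto(-25,-110,35)
E
```

```text
clock: 16.5
eef_pos: [0.4839, -0.2257, 0.0963]
orientation: [2.614, 1.568, -0.315]
ft_force: [-0.4, -0.4, -0.1]
opening: 0.109
tip [-60.51 -58.59  35.38] delta tool cm [ 0.04  5.15 -3.54] yaw err deg 0.12
```

View pics/w11c.png

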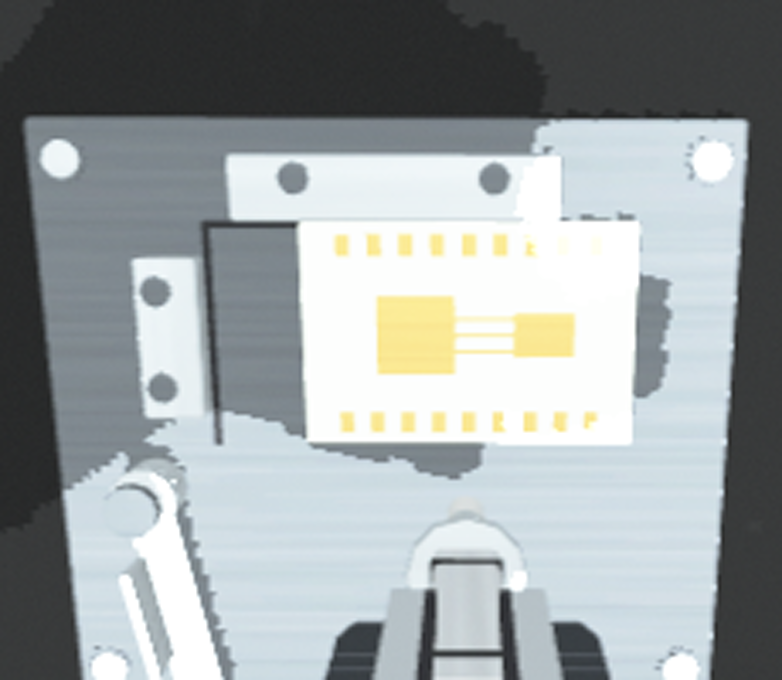

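```bash
python3 -m handwheel '{"travel":[[0,1,-0.5],[0,1.7,-1],[0,1.5,-1.2],[0,0.9,-0.8],[1,0,0],[1.2,0,0],[0,0,0],[0,0,0]],"roll":[0,0,0,0,0,0,0,0]}' 
python3 - <<'E'
from fit import *
run("w11.json",(185,60),3.4,[(27,118),(748,121),(704,690),(90,690)],[(298,223),(638,222),(632,441),(308,440)])
feel(5)
goto(-25,-102,13)
E
```

```text
clock: 17.35
eef_pos: [0.5272, -0.2677, 0.0725]
orientation: [-0.543, 1.57, 2.811]
ft_force: [1.3, -0.6, 0.9]
opening: 0.106
fix 0.20997657289542485 [ 0.53071643 -0.15623074] [[-0.8, -1.3], [-1.5, 0.8], [0.9, 2.2], [1.4, -1.7]]
plate in that fix [-25.42 -59.93] ang 0.0054 | in stored [-24.56 -60.01] [[-0.4, -0.2], [-0.5, 0.4], [0.2, -0.1], [0.7, -0.0]]
t 17.6 F corner axes [-0.05  0.07] Fz -0.67 sd [0.16 0.49 0.53] tip [ -26.55 -108.66   12.36] eff [ 5.000e-02 -5.553e+01  1.630e+00 -1.303e+01  1.000e-02 -0.000e+00
  0.000e+00]
tip [ -26.55 -108.66   12.36] delta tool cm [-0.06 -0.67 -0.16] yaw err deg 0.11
```

```bash
python3 -m handwheel '{"travel":[[-0.05,-0.2,-0.15],[0,-0.2,0],[0,-0.2,0],[0,-0.2,0],[0,-0.2,0],[0,-0.2,0],[0,-0.2,0],[0,0,0]],"roll":[0,0,0,0,0,0,0,0]}' >/dev/null
python3 - <<'E'
from h import *
import json
s=bot.get_state()
json.dump({k:np.array(v).tolist() for k,v in s.items()},open("w12.json","w"))
cv2.imwrite("pics/w12.png",eyes.snapshot("wrist"));crop(cv2.imread("pics/w12.png"),145,120,375,280,3.4,"w12c.png")
feel(4)
E
```

```text
t 18.65 F corner axes [-0.03  0.57] Fz -0.53 sd [0.33 0.34 0.37] tip [-24.49 -95.46  13.43] eff [-5.000e-02 -5.495e+01  1.600e+00 -1.278e+01  1.000e-02  0.000e+00
 -0.000e+00]
```

View pics/w12c.png

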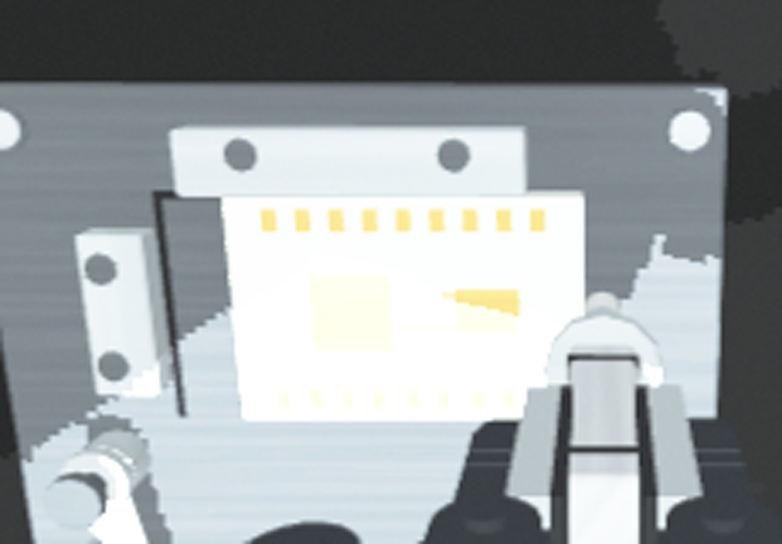

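```bash
python3 -m handwheel '{"travel":[[0,-0.2,0],[0,-0.2,0],[0,-0.2,0],[0,-0.2,0],[0,-0.2,0],[0,-0.1,0],[0,-0.1,0],[0,0,0]],"roll":[0,0,0,0,0,0,0,0]}' >/dev/null
python3 - <<'E'
from h import *
import json
s=bot.get_state()
json.dump({k:np.array(v).tolist() for k,v in s.items()},open("w13.json","w"))
cv2.imwrite("pics/w13.png",eyes.snapshot("wrist"));crop(cv2.imread("pics/w13.png"),145,120,375,280,3.4,"w13c.png")
feel(4)
E
```

```text
t 19.7 F corner axes [ 0.06 -0.04] Fz -0.6 sd [0.23 0.56 0.43] tip [-24.51 -83.32  13.4 ] eff [-3.000e-02 -5.433e+01  1.610e+00 -1.254e+01  0.000e+00  0.000e+00
 -0.000e+00]
```

View pics/w13c.png

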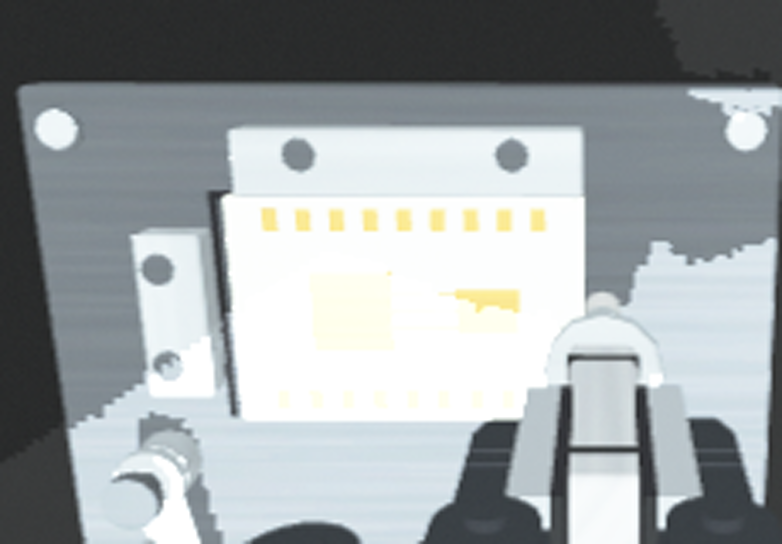

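```bash
python3 -m handwheel '{"travel":[[0,-0.05,0],[0,-0.05,0],[0,-0.05,0],[0,-0.05,0],[0,0,0]],"roll":[0,0,0,0,0]}' >/dev/null
python3 - <<'E'
from h import *
feel(4)
E
python3 -m handwheel '{"travel":[[0,-0.04,0],[0,0,0]],"roll":[0,0]}' >/dev/null
python3 - <<'E'
from h import *
feel(3)
E
python3 -m handwheel '{"travel":[[0,-0.04,0],[0,0,0]],"roll":[0,0]}' >/dev/null
python3 - <<'E'
from h import *
feel(3)
E
```

```text
t 20.4 F corner axes [-0.52 -0.34] Fz -0.66 sd [0.59 0.26 0.41] tip [-24.51 -81.37  13.43] eff [-9.000e-02 -5.424e+01  1.530e+00 -1.244e+01 -2.000e-02  5.000e-02
 -0.000e+00]
t 20.75 F corner axes [-0.05 -1.03] Fz -1.0 sd [0.24 0.32 0.47] tip [-24.51 -81.04  13.44] eff [-1.400e-01 -5.423e+01  1.470e+00 -1.240e+01 -4.000e-02  8.000e-02
 -0.000e+00]
t 21.1 F corner axes [-0.16 -0.29] Fz -0.57 sd [0.22 0.46 0.27] tip [-24.54 -80.62  13.41] eff [-1.400e-01 -5.421e+01  1.470e+00 -1.239e+01 -5.000e-02  8.000e-02
 -0.000e+00]
```

```bash
python3 -m handwheel '{"travel":[[0,-0.04,0],[0,0,0]],"roll":[0,0]}' >/dev/null
python3 - <<'E'
from h import *
feel(3)
E
python3 -m handwheel '{"travel":[[0,-0.03,0],[0,0,0]],"roll":[0,0]}' >/dev/null
python3 - <<'E'
from h import *
feel(3)
cv2.imwrite("pics/w14.png",eyes.snapshot("wrist"));crop(cv2.imread("pics/w14.png"),145,120,375,280,3.4,"w14c.png")
E
```

```text
t 21.45 F corner axes [-0.45 -0.31] Fz -0.99 sd [0.41 0.17 0.12] tip [-24.51 -80.17  13.42] eff [-1.400e-01 -5.419e+01  1.470e+00 -1.239e+01 -4.000e-02  7.000e-02
 -0.000e+00]
t 21.8 F corner axes [ 0.35 -0.44] Fz -0.79 sd [0.33 0.82 0.52] tip [-24.52 -79.93  13.44] eff [-1.500e-01 -5.417e+01  1.460e+00 -1.237e+01 -5.000e-02  8.000e-02
 -0.000e+00]
```

View pics/w14c.png

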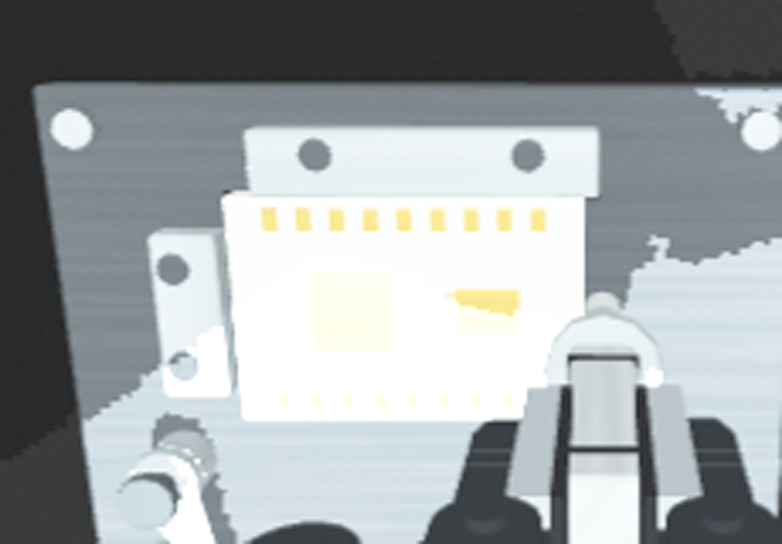

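```bash
python3 -m handwheel '{"travel":[[0,-0.03,0],[0,0,0]],"roll":[0,0]}' >/dev/null
python3 - <<'E'
from h import *
feel(3)
E
python3 -m handwheel '{"travel":[[0,-0.03,0],[0,0,0]],"roll":[0,0]}' >/dev/null
python3 - <<'E'
from h import *
feel(3)
E
python3 -m handwheel '{"travel":[[0,-0.03,0],[0,0,0]],"roll":[0,0]}' >/dev/null
python3 - <<'E'
from h import *
feel(3)
E
```

```text
t 22.2 F corner axes [-0.01 -0.35] Fz -0.11 sd [0.28 1.24 0.4 ] tip [-24.49 -79.59  13.43] eff [-1.500e-01 -5.416e+01  1.460e+00 -1.236e+01 -5.000e-02  8.000e-02
 -0.000e+00]
t 22.55 F corner axes [ 0.13 -0.82] Fz -0.95 sd [0.15 0.06 0.26] tip [-24.54 -79.31  13.42] eff [-1.500e-01 -5.414e+01  1.460e+00 -1.236e+01 -5.000e-02  8.000e-02
 -0.000e+00]
t 22.9 F corner axes [-0.05 -0.61] Fz -0.81 sd [0.35 0.19 0.4 ] tip [-24.5  -79.01  13.44] eff [-1.500e-01 -5.413e+01  1.460e+00 -1.235e+01 -5.000e-02  8.000e-02
 -0.000e+00]
```

```bash
python3 -m handwheel '{"travel":[[0,-0.03,0],[0,0,0]],"roll":[0,0]}' >/dev/null
python3 - <<'E'
from h import *
feel(2)
E
python3 -m handwheel '{"travel":[[0,-0.03,0],[0,0,0]],"roll":[0,0]}' >/dev/null
python3 - <<'E'
from h import *
feel(2)
E
python3 -m handwheel '{"travel":[[0,-0.03,0],[0,0,0]],"roll":[0,0]}' >/dev/null
python3 - <<'E'
from h import *
feel(2)
E
```

```text
t 23.2 F corner axes [ 0.2  -0.32] Fz -0.51 sd [0.28 0.43 0.11] tip [-24.53 -78.7   13.42] eff [-1.500e-01 -5.411e+01  1.460e+00 -1.235e+01 -5.000e-02  8.000e-02
 -0.000e+00]
t 23.5 F corner axes [-0.32  0.07] Fz -0.75 sd [0.2  0.03 0.42] tip [-24.51 -78.41  13.43] eff [-1.500e-01 -5.410e+01  1.460e+00 -1.234e+01 -5.000e-02  8.000e-02
 -0.000e+00]
t 23.8 F corner axes [0.31 0.48] Fz -0.64 sd [0.48 0.01 0.  ] tip [-24.5  -78.11  13.44] eff [-1.500e-01 -5.408e+01  1.460e+00 -1.233e+01 -5.000e-02  8.000e-02
 -0.000e+00]
```

```bash
python3 -m handwheel '{"travel":[[0,-0.03,0],[0,0,0]],"roll":[0,0]}' >/dev/null
python3 - <<'E'
from h import *
feel(2)
E
python3 -m handwheel '{"travel":[[0,-0.03,0],[0,0,0]],"roll":[0,0]}' >/dev/null
python3 - <<'E'
from h import *
feel(2)
cv2.imwrite("pics/w15.png",eyes.snapshot("wrist"));crop(cv2.imread("pics/w15.png"),145,120,375,280,3.4,"w15c.png")
E
```

```text
t 24.1 F corner axes [-0.13 -0.83] Fz -0.81 sd [0.11 0.11 0.11] tip [-24.54 -78.    13.46] eff [ -0.36 -54.1    1.23 -12.18  -0.13   0.19  -0.  ]
t 24.4 F corner axes [-0.17 -0.11] Fz -0.65 sd [0.02 0.35 0.13] tip [-24.5  -77.82  13.49] eff [ -0.68 -54.03   0.86 -11.95  -0.25   0.35  -0.  ]
```

View pics/w15c.png

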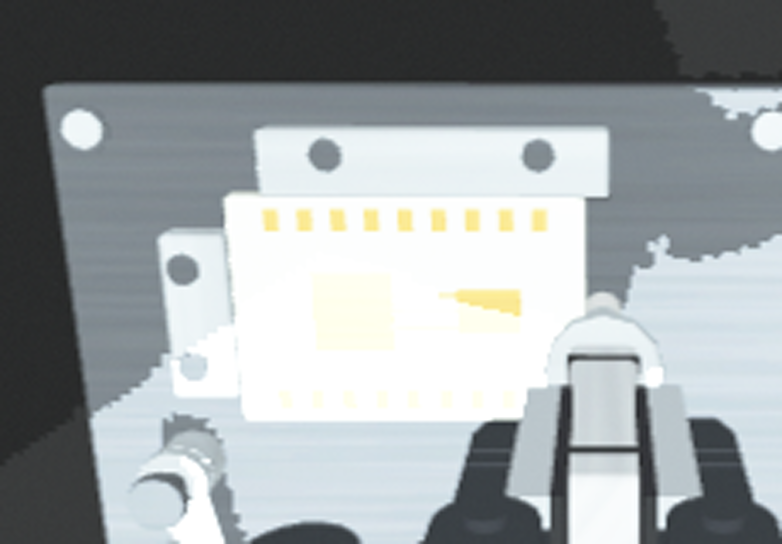

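```bash
python3 -m handwheel '{"travel":[[0,-0.03,0],[0,-0.03,0],[0,0,0]],"roll":[0,0,0]}' >/dev/null
python3 - <<'E'
from h import *
feel(4)
E
python3 -m handwheel '{"travel":[[0,-0.03,0],[0,0,0]],"roll":[0,0]}' >/dev/null
python3 - <<'E'
from h import *
feel(4)
E
```

```text
t 24.95 F corner axes [ 0.27 -3.07] Fz -0.77 sd [0.48 0.34 0.46] tip [-24.47 -77.33  13.51] eff [-1.400e+00 -5.376e+01  4.000e-02 -1.137e+01 -5.300e-01  7.000e-01
 -0.000e+00]
t 25.35 F corner axes [-0.39 -4.12] Fz -0.23 sd [0.23 0.28 0.51] tip [-24.45 -77.07  13.54] eff [ -1.94 -53.53  -0.59 -10.91  -0.74   0.98  -0.  ]
```

```bash
python3 -m handwheel '{"travel":[[0,-0.01,0],[0,0,0]],"roll":[0,0]}' >/dev/null
python3 - <<'E'
from h import *
feel(6)
E
```

```text
t 25.85 F corner axes [-0.2  -4.73] Fz -0.59 sd [0.66 0.41 0.29] tip [-24.44 -76.86  13.5 ] eff [ -2.34 -53.3   -1.06 -10.53  -0.9    1.2   -0.  ]
```

```bash
python3 -m handwheel '{"travel":[[0,0.1,0],[0,0.3,0],[0,0.6,0],[-1,0,0],[-2,0,0],[-1,0,0],[0,0,0],[0,0,0]],"roll":[0,0,0,0,0,0,0,0]}' >/dev/null
python3 - <<'E'
from h import *
import json
s=bot.get_state()
json.dump({k:np.array(v).tolist() for k,v in s.items()},open("w16.json","w"))
cv2.imwrite("pics/w16.png",eyes.snapshot("wrist"));crop(cv2.imread("pics/w16.png"),145,100,375,260,3.4,"w16c.png")
feel(2)
goto(-100,18,60)
E
```

```text
t 26.8 F corner axes [0.32 0.1 ] Fz 0.03 sd [0.07 0.05 0.93] tip [-24.98 -86.02  52.71] eff [-1.000e-02 -5.353e+01  1.610e+00 -1.427e+01  1.000e-02 -0.000e+00
  0.000e+00]
tip [-24.98 -86.02  52.71] delta tool cm [ -0.71 -10.42   7.48] yaw err deg 0.1
```

View pics/w16c.png

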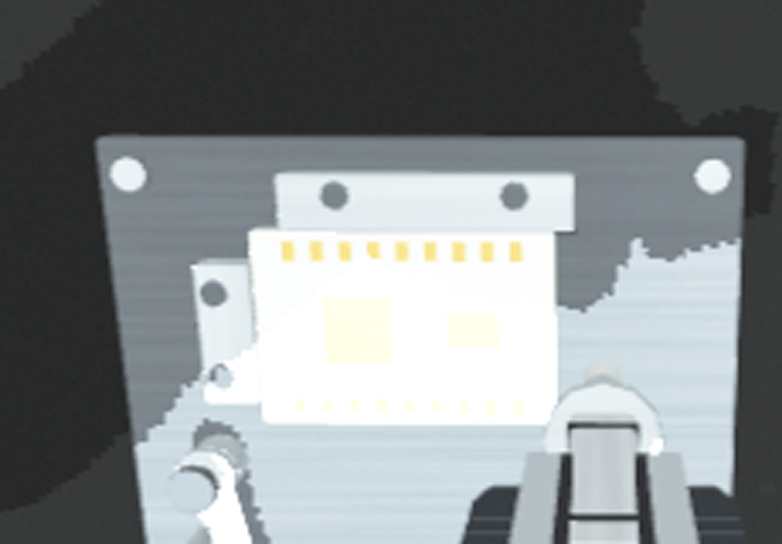

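```bash
python3 - <<'E'
from h import *
goto(-91,28,52.7)
def P(th,d=9.7): 
    a=th-2.967; ex=np.array([np.cos(a),np.sin(a)]);ey=np.array([-ex[1],ex[0]])
    return np.array([-61.6,14])+26*ex-d*ey
prev=P(0.04,9.7);print(P(.04,18),prev)
for th in [.2,.4,.6,.8,1.0,1.2,1.4,1.6,1.8,2.0,2.1,2.2,2.3]:
    p=P(th); d=p-prev; print(th,p.round(1),"row y,z cm",(-d[1]/10).round(2),(-d[0]/10).round(2)); prev=p
E
```

```text
tip [-24.98 -86.02  52.71] delta tool cm [  0.02 -11.41   6.58] yaw err deg 0.1
[-90.83673368  26.05045244] [-89.0692533   17.94082772]
0.2 [-89.3  13.5] row y,z cm 0.44 0.03
0.4 [-88.7   8. ] row y,z cm 0.55 -0.06
0.6 [-87.    2.7] row y,z cm 0.53 -0.17
0.8 [-84.2  -2.1] row y,z cm 0.48 -0.27
1.0 [-80.6  -6.2] row y,z cm 0.42 -0.36
1.2 [-76.2  -9.6] row y,z cm 0.34 -0.44
1.4 [-71.2 -12. ] row y,z cm 0.24 -0.5
1.6 [-65.8 -13.4] row y,z cm 0.14 -0.54
1.8 [-60.3 -13.7] row y,z cm 0.03 -0.55
2.0 [-54.8 -12.9] row y,z cm -0.08 -0.55
2.1 [-52.2 -12.1] row y,z cm -0.08 -0.27
2.2 [-49.6 -11. ] row y,z cm -0.11 -0.26
2.3 [-47.2  -9.7] row y,z cm -0.13 -0.24
```

```bash
python3 -m handwheel '{"travel":[[0,-1.4,0.8],[0,-2,1.1],[0,-2,1.2],[0,-2,1.2],[0,-2,1.2],[0,-1.5,0.8],[0,-0.5,0.3],[0,0,0]],"roll":[0,0,0,0,0,0,0,0]}' >/dev/null
python3 - <<'E'
from h import *
import json
s=bot.get_state()
json.dump({k:np.array(v).tolist() for k,v in s.items()},open("w17.json","w"))
cv2.imwrite("pics/w17.png",eyes.snapshot("wrist"));crop(cv2.imread("pics/w17.png"),260,70,490,270,3.4,"w17c.png")
feel(2)
goto(-91,27,25.5)
E
```

```text
t 27.75 F corner axes [ 0.36 -0.26] Fz -0.68 sd [0.45 0.98 0.03] tip [-89.89  26.26  53.41] eff [ -0.27 -43.08   1.19 -10.1   -0.     0.05  -0.  ]
tip [-89.89  26.26  53.41] delta tool cm [ 2.79 -0.08  0.11] yaw err deg 0.06
```

View pics/w17c.png

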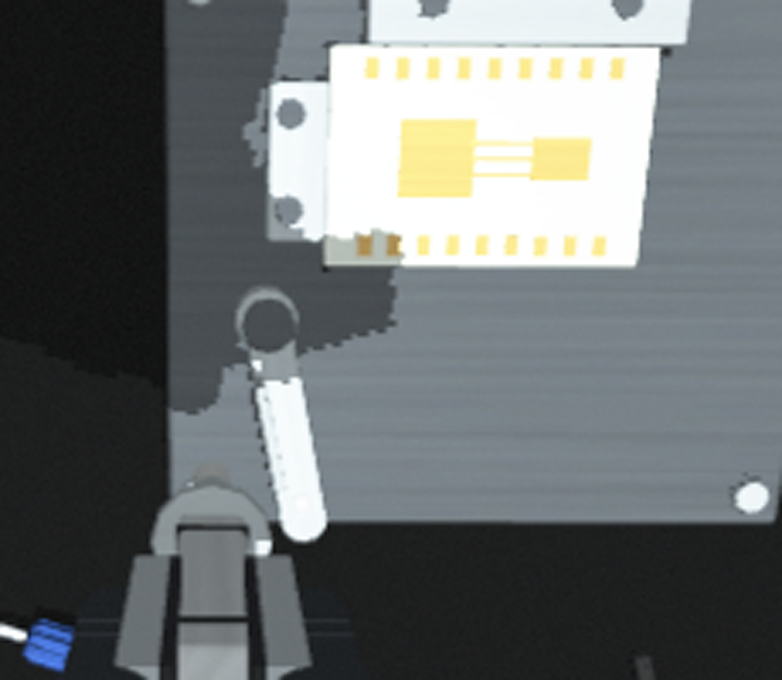

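```bash
python3 -m handwheel '{"travel":[[1,0,0.1],[1,0,0],[0.8,0,0],[0,0.2,0],[0,0.2,0],[0,0,0]],"roll":[0,0,0,0,0,0]}' >/dev/null
python3 - <<'E'
from h import *
cv2.imwrite("pics/w18.png",eyes.snapshot("wrist"));crop(cv2.imread("pics/w18.png"),260,70,490,270,3.4,"w18c.png")
feel(2)
goto(-89,17.9,25.5)
E
```

```text
t 28.5 F corner axes [ 0.24 -0.06] Fz -0.71 sd [0.57 0.48 0.3 ] tip [-91.48  23.22  25.71] eff [ 9.000e-02 -4.418e+01  1.330e+00 -8.950e+00  1.000e-02 -1.000e-02
  0.000e+00]
tip [-91.48  23.22  25.71] delta tool cm [ 0.02  0.53 -0.25] yaw err deg 0.09
```

View pics/w18c.png

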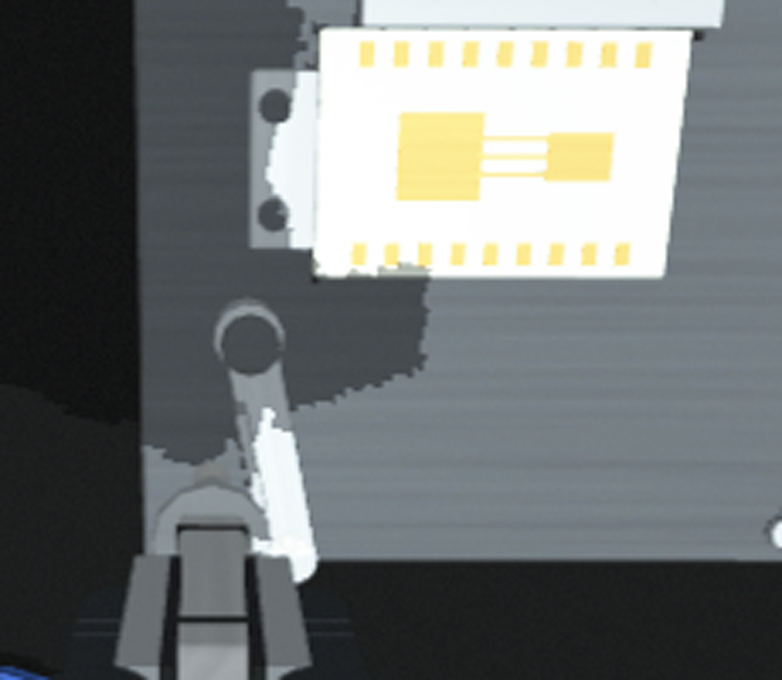

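```bash
python3 -m handwheel '{"travel":[[0,0.3,-0.12],[0,0.3,-0.1],[0,0.4,0],[0,0.3,0],[0,0.3,-0.06],[0,0.3,-0.1],[0,0.25,-0.1],[0,0,0]],"roll":[0,0,0,0,0,0,0,0]}' >/dev/null
python3 - <<'E'
from h import *
cv2.imwrite("pics/w19.png",eyes.snapshot("wrist"));crop(cv2.imread("pics/w19.png"),220,70,450,270,3.4,"w19c.png")
feel(3)
goto(-87,2.7,25.5)
E
```

```text
t 29.5 F corner axes [-0.3  -0.16] Fz -0.94 sd [0.54 1.   0.55] tip [-86.7    1.73  25.48] eff [ 6.000e-02 -4.558e+01  1.320e+00 -9.520e+00  1.000e-02 -0.000e+00
  0.000e+00]
tip [-86.7    1.73  25.48] delta tool cm [-0.   -0.1   0.03] yaw err deg 0.1
```

View pics/w19c.png

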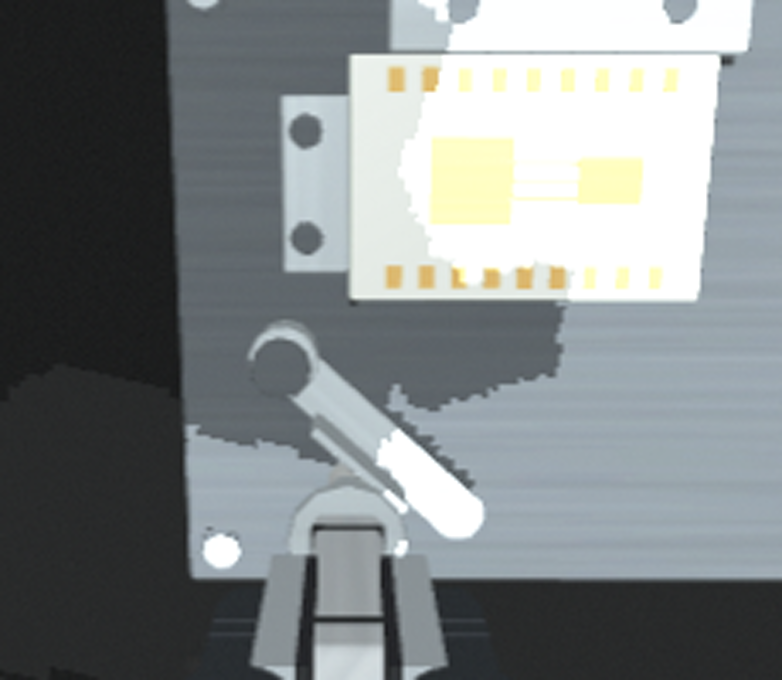

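```bash
python3 -m handwheel '{"travel":[[0,0.38,-0.25],[0,0.22,-0.17],[0,0.2,-0.19],[0,0.18,-0.21],[0,0.16,-0.23],[0,0.13,-0.25],[0,0.11,-0.25],[0,0,0]],"roll":[0,0,0,0,0,0,0,0]}' >/dev/null
python3 - <<'E'
from h import *
feel(2)
goto(-71.2,-12,25.5)
E
```

```text
t 30.4 F corner axes [-0.33  0.23] Fz -0.14 sd [0.48 0.02 0.25] tip [-70.95 -12.18  25.49] eff [-4.000e-02 -4.725e+01  1.340e+00 -1.033e+01  0.000e+00  1.000e-02
 -0.000e+00]
tip [-70.95 -12.18  25.49] delta tool cm [-0.   -0.02  0.02] yaw err deg 0.1
```

Next, on to an angle of about 1.8 rad, where I'll look again.

```bash
python3 -m handwheel '{"travel":[[0,0.08,-0.27],[0,0.06,-0.27],[0,0.02,-0.27],[0,0.01,-0.27],[0,0,0]],"roll":[0,0,0,0,0]}' >/dev/null
python3 - <<'E'
from h import *
cv2.imwrite("pics/w20.png",eyes.snapshot("wrist"));crop(cv2.imread("pics/w20.png"),200,70,430,270,3.4,"w20c.png")
feel(2)
goto(-60.3,-13.7,25.5)
E
```

```text
t 31.05 F corner axes [-5.05 -0.65] Fz 1.87 sd [0.1  0.03 0.07] tip [-62.04 -13.44  25.22] eff [-1.510e+00 -4.816e+01 -2.300e-01 -1.347e+01 -5.700e-01 -1.710e+00
 -1.000e-02]
tip [-62.04 -13.44  25.22] delta tool cm [-0.03  0.03 -0.17] yaw err deg 0.07
```

View pics/w20c.png

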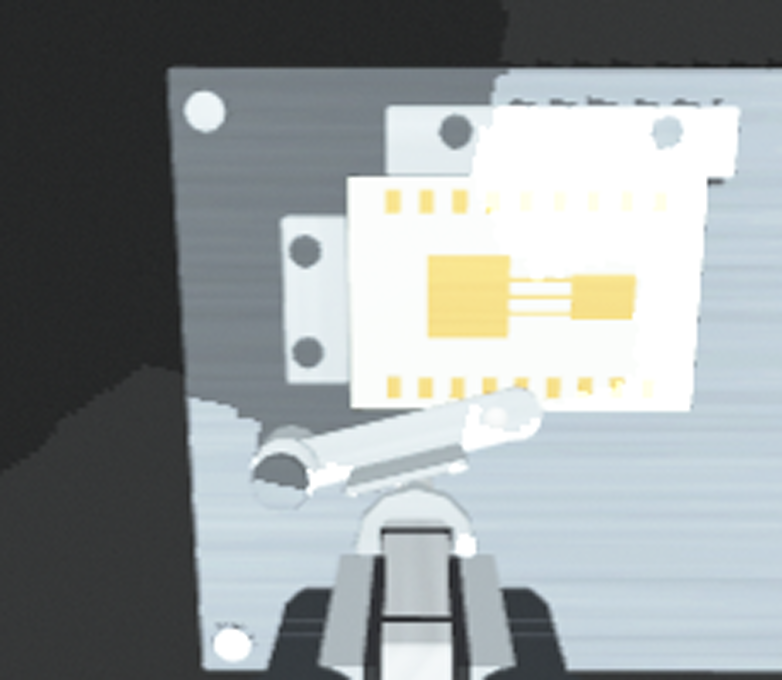

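```bash
python3 -m handwheel '{"travel":[[0,0,-0.05],[0,0,0]],"roll":[0,0]}' >/dev/null
python3 - <<'E'
from h import *
feel(3)
E
```

```text
t 31.4 F corner axes [-6.24 -0.23] Fz 1.65 sd [0.71 0.42 0.23] tip [-61.82 -13.45  25.2 ] eff [-1.710e+00 -4.814e+01 -4.800e-01 -1.374e+01 -6.500e-01 -1.890e+00
 -1.000e-02]
```

```bash
python3 -m handwheel '{"travel":[[0,0,-0.05],[0,0,0]],"roll":[0,0]}' >/dev/null
python3 - <<'E'
from h import *
feel(3)
cv2.imwrite("pics/w21.png",eyes.snapshot("wrist"));crop(cv2.imread("pics/w21.png"),250,150,370,240,6.5,"w21c.png")
im=eyes.snapshot("scene");crop(im,230,170,350,270,6.5,"s21c.png")
E
```

```text
t 31.75 F corner axes [-6.22 -0.65] Fz 3.07 sd [0.33 0.7  0.59] tip [-61.67 -13.46  25.19] eff [-1.880e+00 -4.807e+01 -6.700e-01 -1.397e+01 -7.100e-01 -2.050e+00
 -1.000e-02]
```

View pics/w21c.png

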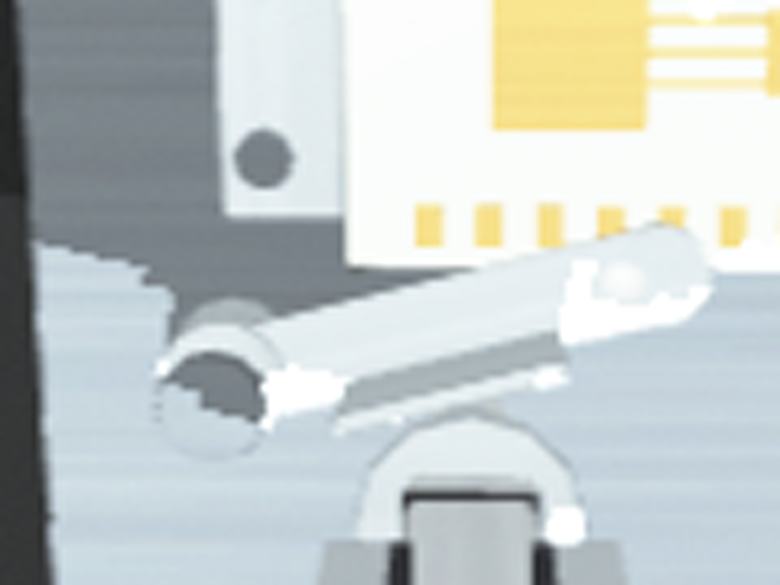

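View pics/s21c.png

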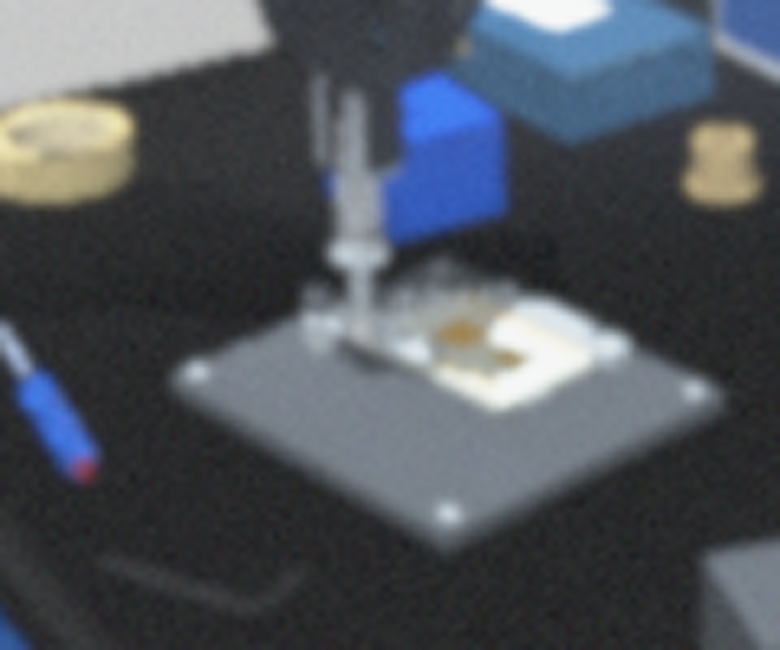

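```bash
python3 -m handwheel '{"travel":[[-0.1,0,0],[-0.1,0,0],[0,0,0]],"roll":[0,0,0]}' >/dev/null
python3 - <<'E'
from h import *
feel(3)
E
```

```text
t 32.3 F corner axes [-2.01 -0.95] Fz -1.7 sd [0.05 0.23 0.06] tip [-58.98 -13.78  27.49] eff [ -0.78 -49.04   0.57 -11.98  -0.3   -0.55  -0.  ]
```

```bash
python3 -m handwheel '{"travel":[[0,-0.03,-0.2],[0,-0.05,-0.2],[0,-0.07,-0.25],[0,-0.1,-0.25],[0,0,0]],"roll":[0,0,0,0,0]}' >/dev/null
python3 - <<'E'
from h import *
feel(2)
cv2.imwrite("pics/w22.png",eyes.snapshot("wrist"));crop(cv2.imread("pics/w22.png"),200,100,380,240,4.4,"w22c.png")
goto(-47.5,-10,27.5)
E
```

```text
t 32.9 F corner axes [-3.29 -0.  ] Fz -0.85 sd [0.19 0.08 0.1 ] tip [-50.3  -10.74  27.4 ] eff [-1.150e+00 -4.931e+01  2.400e-01 -1.283e+01 -4.400e-01 -9.500e-01
 -1.000e-02]
tip [-50.32 -10.75  27.42] delta tool cm [-0.01 -0.07 -0.28] yaw err deg 0.12
```

View pics/w22c.png

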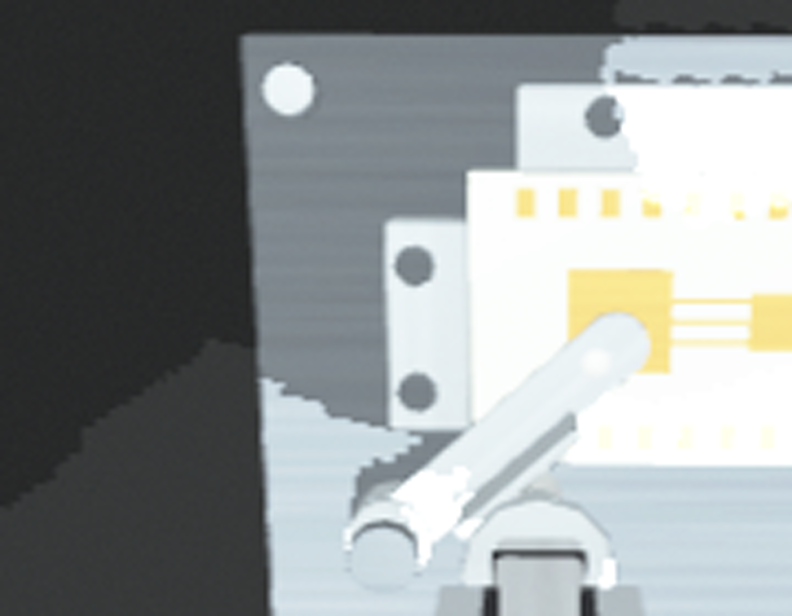

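```bash
python3 -m handwheel '{"travel":[[0,-0.1,-0.14],[0,-0.06,-0.08],[0,0,0],[0,0,0]],"roll":[0,0,0,0]}' >/dev/null
python3 - <<'E'
from h import *
feel(2)
E
python3 -m handwheel '{"travel":[[0,0.2,0.2],[0,0.4,0.4],[-1,0,0],[-2,0,0],[-1,0,0],[0,0,0],[0,0,0]],"roll":[0,0,0,0,0,0,0]}' >/dev/null
python3 - <<'E'
from h import *
feel(4)
import json
s=bot.get_state()
json.dump({k:np.array(v).tolist() for k,v in s.items()},open("w23.json","w"))
cv2.imwrite("pics/w23.png",eyes.snapshot("wrist"));crop(cv2.imread("pics/w23.png"),200,100,430,280,3.4,"w23c.png")
E
```

```text
t 33.45 F corner axes [-2.23 -1.05] Fz -0.61 sd [0.22 0.1  0.07] tip [-48.05  -9.45  27.47] eff [-1.040e+00 -4.944e+01  3.400e-01 -1.247e+01 -4.000e-01 -7.300e-01
 -1.000e-02]
t 34.35 F corner axes [0.09 0.21] Fz -0.73 sd [0.28 0.3  0.48] tip [-54.74 -15.21  66.8 ] eff [ 0.000e+00 -4.732e+01  1.450e+00 -1.291e+01  1.000e-02 -1.000e-02
  0.000e+00]
```

View pics/w23c.png

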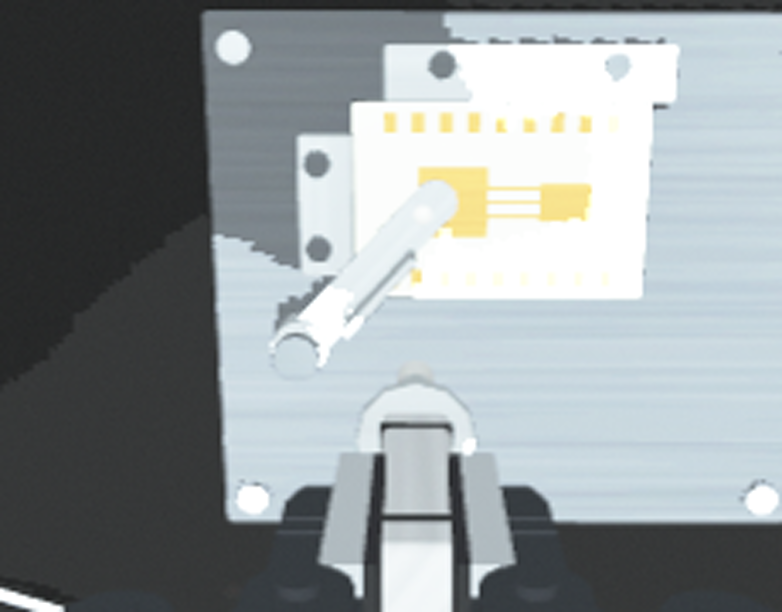

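```bash
python3 -m handwheel '{"travel":[[-0.5,0,0.5],[-0.5,0,0.5],[0,0,0.5],[0,0,0]],"roll":[5.3,5.3,5.3,0]}' >/dev/null
python3 - <<'E'
from h import *
s,M=tool();print(s["eef_pos"],M.round(3).tolist(),(M.T@(np.array([.4993,-.4369,.14])-s["eef_pos"])*100).round(2))
E
```

```text
[ 0.46471626 -0.18375153  0.13763784] [[-0.001, -0.066, -0.998], [0.0, -0.998, 0.066], [-1.0, 0.0, 0.001]] [-0.24 25.03 -5.12]
```

```bash
python3 -m handwheel '{"travel":[[-0.2,2,-0.4],[0,4,-0.8],[0,4.5,-0.9],[0,4.5,-0.9],[0,4.5,-0.9],[0,3.5,-0.8],[0,2,-0.4],[0,0,0]],"roll":[0,0,0,0,0,0,0,0]}' >/dev/null
python3 -m handwheel '{"travel":[[0,0,0],[0,0,0],[0,0,0]],"roll":[0,0,0]}' >/dev/null
python3 - <<'E'
from h import *
import json
s,M=tool();print(s["eef_pos"],(M.T@(np.array([.4993,-.4369,.0695])-s["eef_pos"])*100).round(3))
json.dump({k:np.array(v).tolist() for k,v in s.items()},open("w24.json","w"))
im=eyes.snapshot("wrist");cv2.imwrite("pics/w24.png",im);crop(im,270,130,370,290,4,"w24c.png")
c=cam("wrist",s);print(w2px(c,(.4987,-.4377,.045)), w2px(c,np.r_[s["eef_pos"][:2]+OFF,s["eef_pos"][2]-.0605]))
im=eyes.snapshot("scene");crop(im,300,180,420,300,5,"s24c.png")
feel(4)
E
```

```text
[ 0.50068777 -0.43483325  0.13990278] [7.04  0.223 0.125]
[324.47708525 198.8348155 ] [321.88399419 209.66646915]
t 36.2 F corner axes [-0.1  -0.01] Fz -1.0 sd [0.35 0.21 0.39] tip [ -87.99 -268.31   79.59] eff [-8.000e-02 -5.973e+01  2.820e+00 -1.742e+01  0.000e+00  1.000e-02
  0.000e+00]
```

View pics/w24c.png

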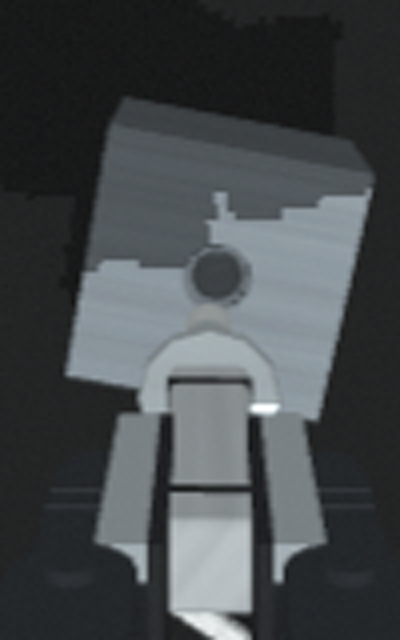

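View pics/s24c.png

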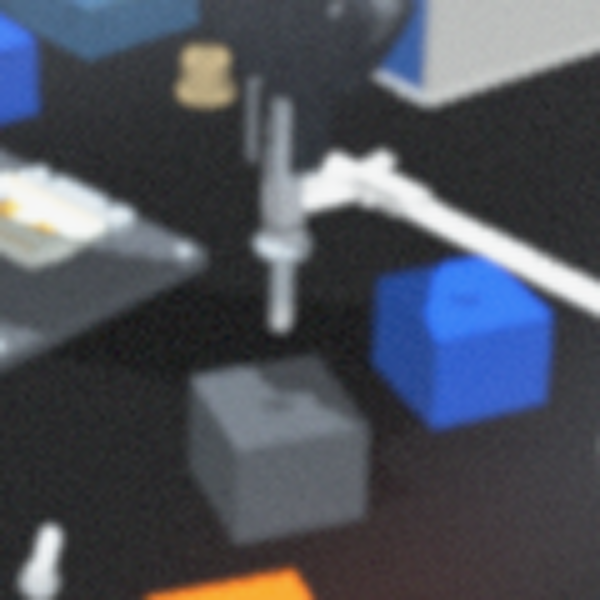

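```bash
python3 -m handwheel '{"travel":[[0.5,0.22,0.12],[1,0,0],[1,0,0],[0.6,0,0],[0,0,0],[0,0,0]],"roll":[0,0,0,0,0,0]}' >/dev/null
python3 - <<'E'
from h import *
s,M=tool();print(s["eef_pos"],(M.T@(np.array([.4993,-.4369,.0695])-s["eef_pos"])*100).round(3))
im=eyes.snapshot("wrist");crop(im,270,130,370,290,4,"w25c.png")
feel(4)
E
```

```text
[ 0.49878302 -0.43868577  0.10857018] [ 3.907 -0.18  -0.041]
t 37.05 F corner axes [-0.16 -0.25] Fz -0.25 sd [0.07 0.36 0.57] tip [ -89.78 -270.6    48.89] eff [ 0.000e+00 -6.039e+01  2.870e+00 -1.648e+01  1.000e-02  0.000e+00
 -0.000e+00]
```

View pics/w25c.png

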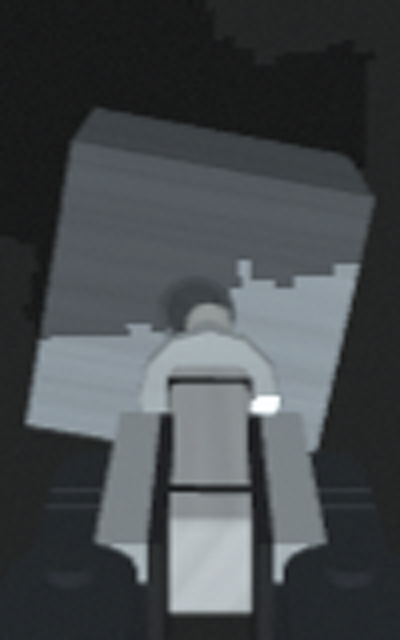

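```bash
python3 -m handwheel '{"travel":[[0,-0.15,-0.04],[0,0,0],[0,0,0]],"roll":[0,0,0]}' >/dev/null
python3 - <<'E'
from h import *
im=eyes.snapshot("wrist");crop(im,270,130,370,290,4,"w26c.png")
s,M=tool();print(s["eef_pos"],(M.T@(np.array([.4993,-.4369,.0695])-s["eef_pos"])*100).round(3))
E
```

```text
[ 0.49939752 -0.43719508  0.10898835] [ 3.949 -0.029  0.012]
```

View pics/w26c.png

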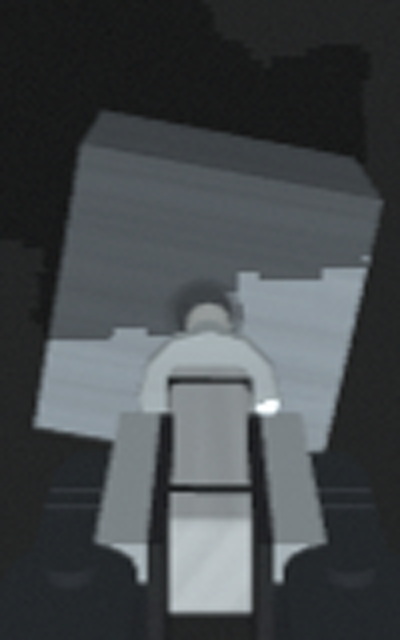

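```bash
python3 -m handwheel '{"travel":[[0.4,-0.02,0],[0.4,0,0],[0.4,0,0],[0,0,0]],"roll":[0,0,0,0]}'
python3 -m handwheel '{"travel":[[0.6,0,0],[0.6,0,0],[0.6,0,0],[0.6,0,0],[0,0,0]],"roll":[0,0,0,0,0]}'
python3 - <<'E'
from h import *
feel(3)
s,M=tool();print(s["eef_pos"],(M.T@(np.array([.4993,-.4369,.0695])-s["eef_pos"])*100).round(3))
E
```

```text
clock: 37.8
eef_pos: [0.4988, -0.4366, 0.0959]
orientation: [-0.662, 1.569, 2.414]
ft_force: [0.7, 0.3, 0.1]
opening: 0.108
clock: 38.3
eef_pos: [0.4987, -0.4365, 0.0716]
orientation: [-0.654, 1.569, 2.422]
ft_force: [0.1, -0.1, -0.0]
opening: 0.107
t 38.45 F corner axes [-0.2  -0.59] Fz -0.35 sd [0.79 0.26 0.23] tip [ -89.07 -268.91   12.47] eff [-1.000e-02 -6.110e+01  2.840e+00 -1.522e+01  1.000e-02  1.000e-02
  0.000e+00]
[ 0.49943467 -0.43711981  0.07296728] [ 0.347 -0.021  0.015]
```

Inserted without any contact force, with about 3.5 mm still to go.

```bash
python3 -m handwheel '{"travel":[[0.15,-0.02,0],[0.1,0,0],[0.05,0,0],[0,0,0],[0,0,0]],"roll":[0,0,0,0,0]}'
python3 - <<'E'
from h import *
feel(3)
s,M=tool();print(s["eef_pos"],(M.T@(np.array([.4993,-.4369,.0695])-s["eef_pos"])*100).round(3))
E
```

```text
clock: 38.95
eef_pos: [0.4994, -0.4368, 0.07]
orientation: [3.037, 1.571, -0.17]
ft_force: [0.1, 0.1, -0.3]
opening: 0.103
t 39.1 F corner axes [0.14 0.47] Fz -0.75 sd [0.12 0.51 0.78] tip [ -89.03 -268.67    9.5 ] eff [-0.000e+00 -6.159e+01  2.870e+00 -1.530e+01  1.000e-02  0.000e+00
  0.000e+00]
[ 0.49942331 -0.43687761  0.06999556] [0.05  0.003 0.012]
```

```bash
python3 -m handwheel '{"travel":[[0.06,0,-0.01],[0,0,0],[0,0,0]],"roll":[0,0,0]}' >/dev/null
python3 - <<'E'
from h import *
feel(3)
E
python3 -m handwheel '{"travel":[[0,0,0],[0,0,0],[0,0,0],[0,0,0],[0,0,0],[0,0,0]],"roll":[0,0,0,0,0,0]}' 4 40
python3 - <<'E'
from h import *
feel(2)
im=eyes.snapshot("wrist");cv2.imwrite("pics/w27.png",im);crop(im,230,130,410,310,3.3,"w27c.png")
E
```

```text
t 39.55 F corner axes [-0.24  0.42] Fz 2.38 sd [0.1  0.53 0.5 ] tip [ -88.92 -268.73    9.07] eff [-1.000e-02 -5.969e+01  2.740e+00 -1.495e+01 -1.000e-02 -2.500e-01
  0.000e+00]
clock: 40.15
eef_pos: [0.4995, -0.4368, 0.0693]
orientation: [-2.781, 1.571, 0.296]
ft_force: [0.2, 0.0, 0.4]
opening: 0.47
t 40.25 F corner axes [0.36 0.31] Fz -0.06 sd [0.78 0.48 0.15] tip [ -88.98 -268.67    8.82] eff [-0.000e+00 -6.129e+01  2.850e+00 -1.516e+01  1.000e-02  0.000e+00
 -0.000e+00]
```

View pics/w27c.png

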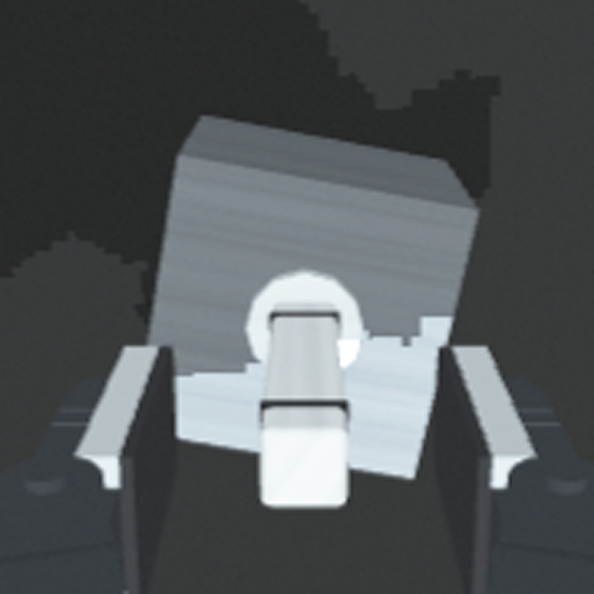

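The pin is seated and free: its flange is on the rest at about (303,320), and both pads are clear. I'll raise the gripper and check everything.

```bash
python3 -m handwheel '{"travel":[[-1,0,0],[-2,0,0],[-3,0,0],[-3,0,0],[-2,0,0],[-1,0,0],[0,0,0],[0,0,0]],"roll":[0,0,0,0,0,0,0,0]}'
python3 -m handwheel '{"travel":[[0,-2,2],[0,-4,2],[0,-4,2],[0,-3,1],[0,-2,0],[0,0,0],[0,0,0],[0,0,0]],"roll":[0,0,0,0,0,0,0,0]}' >/dev/null
python3 - <<'E'
from h import *
import json
s=bot.get_state()
json.dump({k:np.array(v).tolist() for k,v in s.items()},open("w28.json","w"))
im=eyes.snapshot("wrist");cv2.imwrite("pics/w28.png",im)
im=eyes.snapshot("top");crop(im,200,140,430,270,3.4,"t28.png")
im=eyes.snapshot("scene");crop(im,190,150,430,320,3.3,"s28.png")
E
```

```text
clock: 41.1
eef_pos: [0.499, -0.4364, 0.1886]
orientation: [-0.727, 1.57, 2.349]
ft_force: [0.8, -0.3, -0.0]
opening: 0.469
```

View pics/w28.png

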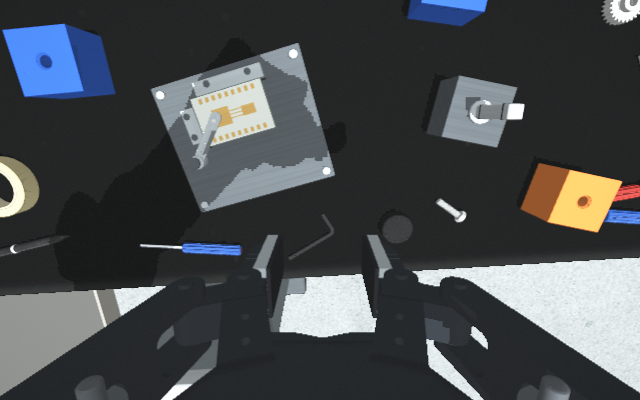

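View pics/s28.png

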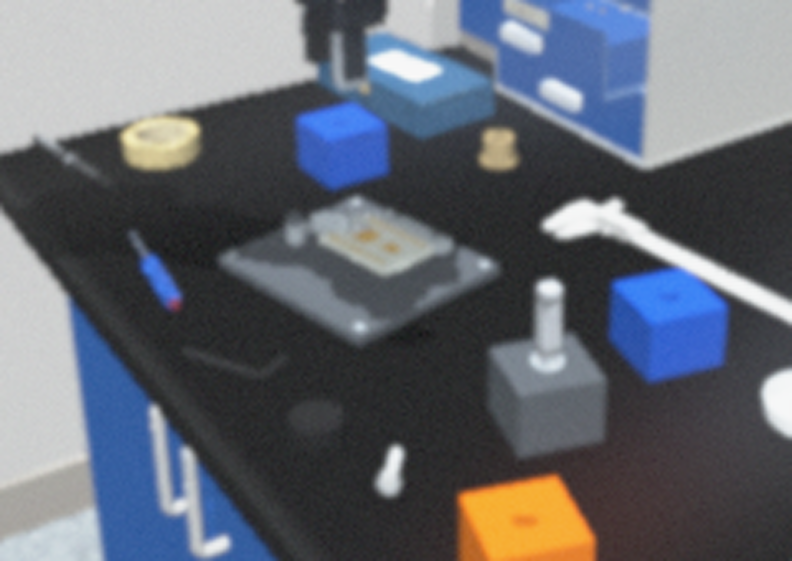

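View pics/t28.png

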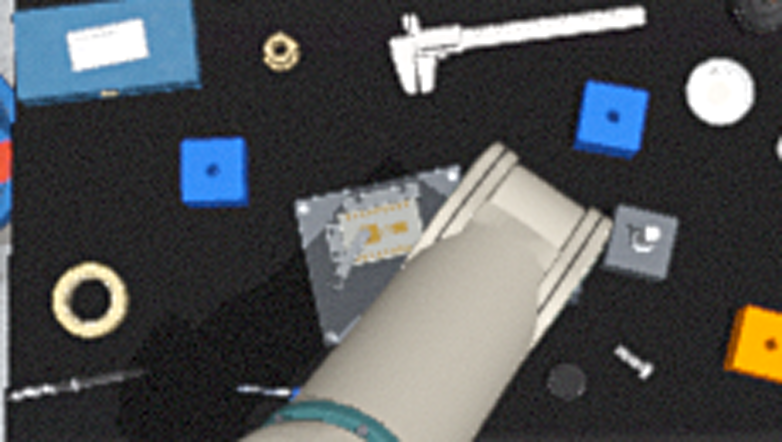

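```bash
python3 - <<'E'
from h import *
crop(cv2.imread("pics/w28.png"),145,35,345,215,3.9,"w28c.png")
E
```

```text
(no output)
```

View pics/w28c.png

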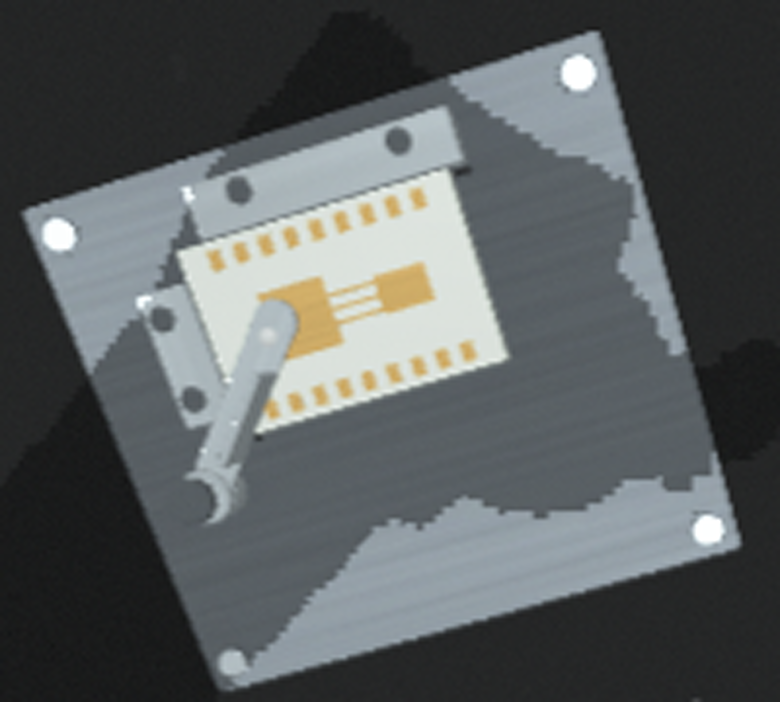

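```bash
python3 - <<'E'
from fit import *
fix=[(22,212),(600,31),(740,547),(222,690)]; pl=[(178,250),(448,168),(509,357),(258,434)]
run("w28.json",(145,35),3.9,fix,pl)
c=cam("wrist",json.load(open("w28.json")))
P=lambda u,z:px2w(c,(145+u[0]/3.9,35+u[1]/3.9),z)[:2]
l=lambda u,z:RC.T@(P(u,z)-TC)*1e3
r=l((267,334),.0245); p=np.array([-61.6,14]); d=r-p; print("rivet",r.round(1),"dist",np.hypot(*d).round(1),"clip",(np.arctan2(d[1],d[0])+2.967).round(3))
E
```

```text
fix 0.2095637329980956 [ 0.52979855 -0.15661958] [[-0.8, -0.5], [-1.0, 0.2], [0.5, 1.3], [1.3, -1.1]]
plate in that fix [-24.88 -38.35] ang 0.0117 | in stored [-25.  -38.6] [[0.4, 0.2], [-0.9, 0.6], [-0.1, 1.1], [0.6, -1.9]]
rivet [-26.7 -17.5] dist 47.0 clip 2.232
```

```bash
python3 - <<'E'
from h import *
import json
c=cam("wrist",json.load(open("w28.json")))
P=lambda u,z:px2w(c,(145+u[0]/3.9,35+u[1]/3.9),z)[:2]
loc=np.array([(.022,.038),(.022,-.122),(-.118,-.122),(-.118,.038)])
th,Rm,t,_=fitframe(loc,[P(u,.012) for u in[(22,212),(600,31),(740,547),(222,690)]])
th2,_,t2,r=fitframe([(.025,.0375),(.025,-.0375),(-.025,-.0375)],[P(u,.018) for u in[(178,250),(448,168),(509,357)]])
print((Rm.T@(t2-t)*1e3).round(2),th2-th,(r*1e3).round(2).tolist())
# stop reference: stop top outline corners (z=.020)
for u in [(140,300),(183,284),(193,428)]: print("stop",(Rm.T@(P(u,.020)-t)*1e3).round(1))
crop(cv2.imread("pics/w28.png"),175,75,235,155,9,"w28d.png")
crop(cv2.imread("pics/w23.png"),280,120,410,200,6,"w23d.png")
E
```

```text
[-24.81 -37.62] 0.0013361649672509746 [[0.03, -0.39], [-0.45, 0.23], [0.42, 0.17]]
stop [-9.1 13.1]
stop [-8.4  0.8]
stop [-43.8  12.4]
```

View pics/w28d.png

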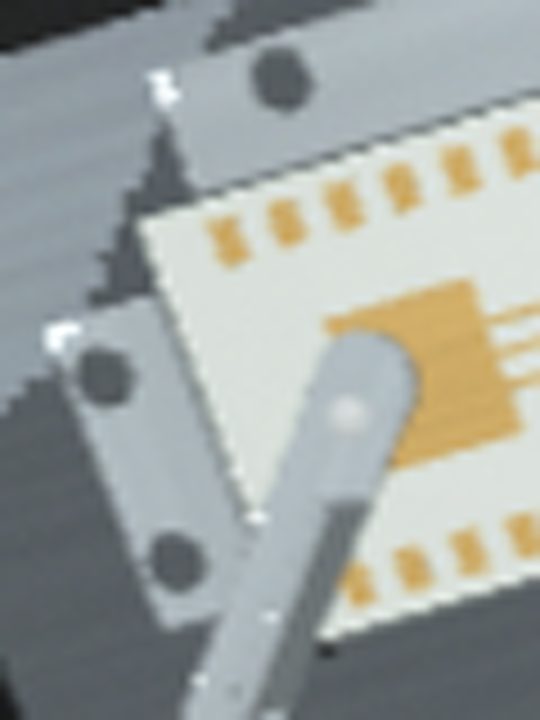

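View pics/w23d.png

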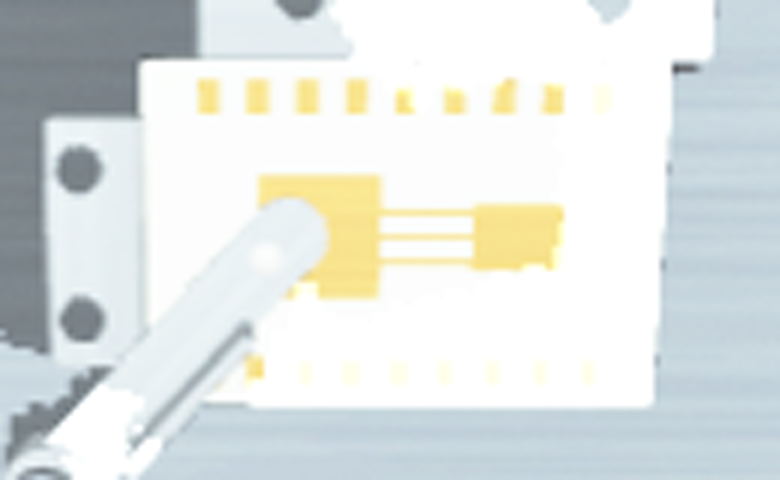

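The plate's centre measures (-24.8, -37.6) mm in the corner's axes, within 0.002 rad of square. The clip is at about 2.2 rad and the pin is seated in its rest, so I'm handing in the job.

```bash
python3 - <<'E'
from plant import bot,close_job
print(bot.get_state()["clock"]); print(close_job())
E
```

```text
42.05
the job is handed in; nothing more can be done
None
```

I handed the job in at 42.05 s of the 72 s. The plate is home in the corner, the clip's pad is on it, and the pin stands free in its rest. `close_job` gave no verdict.

- **Seating:** I pushed the plate onto the long rail with about 4.5 N and onto the end stop with about 4.7 N at the wrist sensor. The joint torques suggested as much as 5.1 N for a moment on the end stop, so I backed off at once.
- **Clip:** The pad stuck at the plate's edge, with the tab force rising to about 6 N against the 2 to 3 N described. The pin was pressing the clip down; raising it 2 mm freed the pad. The clip ended at about 2.2 rad.
- **Pin:** It went back into its rest without contact force, the flange met the rest with about 2.4 N, and I then released it and moved the gripper clear.
- **Last checks:**
  - The plate's centre measured (-24.8, -37.6) mm, 0.001 rad from square.
  - An earlier fit gave y = -38.4 mm and 0.012 rad, but it used a corner hidden under the clip, so I left that corner out. Enlarged views show no gap at the rail or the stop.
  - I judged the pad's contact from the pictures and the clip angle, and did not measure its force.
  - In the last pictures the tape roll, dust cap and bushing looked undisturbed; I did not measure their positions.

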